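# Pack the milling blocks and close up the case

### The job

Lever the shut lid of the block case up with the spatula's blade under its front lip, swing it open until it stands about upright, and lay the spatula back on the bench. Lay every ceramic block on the bench into a pocket of its own, right down, all with the steel stub in the groove on the hinge side; only then shut the lid fully and bring the clamp arm right down across it. Leave the cup, the sponge dish and the jar where they are.

Things in the scene. Friction and masses are not known exactly. Their poses are not given: they have to be found in the camera images.
- case: Fixed black plastic block case, 110 mm deep (x) by 215 mm wide (y) by 45 mm high, walls 5 mm, floor top at z=5 mm. Origin: centre of its underside; x points from its front (ledge, lid lip) to its hinge side, y to the clamp side, z up. Inside, a grey insert with four pockets, its top at z=14 mm. Steel clamp bracket on the +y side (y=108 to 134 mm, x within 17 mm of 0, up to z=67 mm).
- ledge (a point): Middle of the outer top edge of the ledge along the case's front (case x=-71, z=34 mm; 16 mm out from the wall). With the lid shut, an 11 mm high and 16 mm deep gap stays between the ledge and the lid's lip above it: room for a blade only.
- pocket1 (a point): Pocket 1 of the case (1 to 4 from -y to +y, 45 mm apart): where the centre of a seated block lies, 10 mm above the pocket floor, stub towards the case's +x. The pocket is 9 mm deep, 46 mm (x) by 25 mm (y), centred on this point, and goes on towards the hinge as a groove 15 mm wide and 17 mm long for the stub.
- pocket2 (a point): Pocket 2 of the case (1 to 4 from -y to +y, 45 mm apart): where the centre of a seated block lies, 10 mm above the pocket floor, stub towards the case's +x. The pocket is 9 mm deep, 46 mm (x) by 25 mm (y), centred on this point, and goes on towards the hinge as a groove 15 mm wide and 17 mm long for the stub.
- pocket3 (a point): Pocket 3 of the case (1 to 4 from -y to +y, 45 mm apart): where the centre of a seated block lies, 10 mm above the pocket floor, stub towards the case's +x. The pocket is 9 mm deep, 46 mm (x) by 25 mm (y), centred on this point, and goes on towards the hinge as a groove 15 mm wide and 17 mm long for the stub.
- pocket4 (a point): Pocket 4 of the case (1 to 4 from -y to +y, 45 mm apart): where the centre of a seated block lies, 10 mm above the pocket floor, stub towards the case's +x. The pocket is 9 mm deep, 46 mm (x) by 25 mm (y), centred on this point, and goes on towards the hinge as a groove 15 mm wide and 17 mm long for the stub.
- lid (a joint): Angle of the lid, an aluminium plate 126 mm (front to back) by 215 mm by 6 mm, stiff hinge at the case's far top edge that stays where it is left; 0 shut, 1.57 upright, 1.8 stop.
- lid_hinge (a point): Middle of the lid's hinge axis, in the underside plane of the lid (fixed to the case at x=55, z=45 mm; axis along the case's y).
- lid_lip (a point): Middle of the lid's front lower edge (moves with the lid), 126 mm from the hinge; the lip stands out 16 mm in front of the front wall when shut.
- clamp (a joint): Angle of the clamp arm, a flat steel bar 14 mm wide, 8 mm thick, reaching 75 mm from its hinge; stays where it is left. 0: down across the lid (bar pointing to the case's -y, centre line 9 mm above the shut lid's top, rubber foot on the lid); 1.57 upright; above that leaning outwards; 2.1 stop.
- clamp_hinge (a point): Middle of the clamp arm's hinge axis, on the bar's centre line (case x=0, y=125, z=60 mm; axis along the case's x).
- block1: White ceramic milling block 40 x 20 x 20 mm (long along its x) with a round steel stub, 10 mm in diameter and 14 mm long, in the middle of its +x end. Origin: centre of the 40 x 20 x 20 block. 45 g. May be absent.
- block1_stub (a point): End of the stub of block1, 34 mm from the block's centre along its +x.
- block2: White ceramic milling block 40 x 20 x 20 mm (long along its x) with a round steel stub, 10 mm in diameter and 14 mm long, in the middle of its +x end. Origin: centre of the 40 x 20 x 20 block. 45 g. May be absent.
- block2_stub (a point): End of the stub of block2, 34 mm from the block's centre along its +x.
- block3: White ceramic milling block 40 x 20 x 20 mm (long along its x) with a round steel stub, 10 mm in diameter and 14 mm long, in the middle of its +x end. Origin: centre of the 40 x 20 x 20 block. 45 g. May be absent.
- block3_stub (a point): End of the stub of block3, 34 mm from the block's centre along its +x.
- block4: White ceramic milling block 40 x 20 x 20 mm (long along its x) with a round steel stub, 10 mm in diameter and 14 mm long, in the middle of its +x end. Origin: centre of the 40 x 20 x 20 block. 45 g. May be absent.
- block4_stub (a point): End of the stub of block4, 34 mm from the block's centre along its +x.
- spatula: Mixing spatula, 155 mm long, lying on the bench: wooden handle 90 x 14 x 16 mm (x=-55 to +35 mm) and a steel blade 20 mm wide, 3 mm thick, with a round end (x=+35 to +100 mm), blade centre line at z=8 mm. Origin: underside of the handle below the balance point; x towards the blade's tip, z up. 80 g.
- spatula_tip (a point): Tip of the spatula's blade, at mid-thickness.
- cup: Bystander: coffee cup, 82 mm wide, 112 mm high. Origin: centre of its underside.
- sponge_dish: Bystander: black dish with a yellow sponge, 75 x 110 x 28 mm. Origin: centre of its underside.
- jar: Bystander: small glass jar, 48 mm wide, 55 mm high. Origin: centre of its underside.

How it is judged:
By the outcome, as a careful person would: the job done as asked, in the order asked, and still so for the second after the job is handed in, with the robot touching nothing.
Of block1, block2, block3, block4 only 2 to 4 are there at a start; the rules pass over those that are not, and their reading is None.
At some moment in a run one of block1, block2, block3, block4, spatula may be knocked a few centimetres aside while the robot is not near it.
Once in a run the grip may slacken for a moment while it holds something.
It also fails if it takes over 210 s, if anything falls off the work surface, if the arm or the gripper's body presses on something with over 40 N, if the wrist force passes 120 N, or if a joint passes its speed limit or range.

### The arm

A 6-joint arm with a two-finger parallel gripper is mounted at the origin on the work surface. World frame = base frame: x ahead of the robot, y to its left, z up, the work surface at z = 0. Lengths are in mm, angles in rad, forces in N, time in s.
With the tool pointing down it reaches from about 375 to 750 mm from the base axis. Payload 9 kg.
Tool frame: the origin (TCP) lies on the mounting face of the last link; the fingertips stand 173 mm ahead of it and the grasp point (between the pads) lies 155 mm ahead of it; z points along the fingers, y is the line along which they close (so a half turn about z gives the same grasp; the last joint's range is limited). The gripper opens to 85 mm and grips with 20 to 120 N. Pads are 22 mm wide; open, the fingers measure 114 mm over their backs; the gripper's body (76 mm by 85 mm) begins 54 mm behind the grasp point. The pads swing forward as they close: fully open they stand 13 mm farther back than shut.
Start: joints at [0.891, 0.104, 0.097, 1.564, 0, 1.353], TCP at [267.335, 537.168, 404.731] pointing down, gripper open.
Joint ranges: [-2.99, 2.99], [-0.84, 1.86], [-1.1, 1.16], [-1.84, 2.11], [-1.51, 1.56], [-3.14, 3.14]. Speed limits (rad/s): [2.22, 2.22, 2.57, 3.14, 3.14, 3.14].

### API

Orientations are given as a rotation vector (axis times angle).
In Python, from bench import telemetry, vision, close_job gives the robot as it stands.
- The arm moves only by the tool move_arm, never from a script. Its argument "steps" is one flat list of numbers, 6 for each row, row after row: the shift along the world's x, y, z in mm, then the turn, a rotation vector about the world's x, y, z in degrees. A call has 1 to 12 rows; each row is the pose to reach, as a shift and turn from the pose commanded when the call began; what a row does not reach only later rows make up. A row lasts 1/10 s, in which the tool goes at most 50 mm and 8.59 degrees, less where a joint would pass 70% of its speed; a pose out of reach is approached as far as the arm can. A call with a gripper value outside its range is refused whole. "grip" is the finger opening in mm, from 0 to 85.4, set as the call begins (left out, the last holds). The fingers move at their own pace and stop on an object; "newtons" is the grip in N (left out, the last holds). Time passes only in rows, so rows that repeat a pose let the fingers close. It gives the time, the measured TCP pose, the force, the opening and the grip force at its end, in the units of the state.
- telemetry.read_state(): the state, without advancing time (a new reading comes with each control period).
- vision.get_image(name): name is "scene" or "top" or "wrist"; returns a dict with "frame" (384x512x3 uint8, blue, green, red), "fx", "fy", "cx", "cy" (pixels), "position" and "rotation" of the camera in the world. Camera axes: x right, y up, looking along -z (the intrinsics and any distortion apply to the point x, -y, -z); pixel columns grow to the right and rows downward; lengths in mm; the calibration is good to about 2 mm. A picture is of the moment at which its call begins. There is no depth.
- close_job(): hands the job in; it is judged then, once.
The state is a dict: "t": time; "joint_positions": joint angles; "qvel": joint speeds; "effort": joint torques, N m; "ee_pos": TCP position; "orientation": TCP orientation; "ft_force": force on the tool from outside, world axes, zero at the start; "moment": the same for the moment, N m; "width": finger opening in mm; "finger_force": force on a finger pad.
Only numpy, scipy, OpenCV 4.12 (cv2) and the standard library are available. Lean on these libraries where they do the work, as an engineer would, in place of code of your own. Each camera call takes 0.05 s, during which the arm holds its last target. There are 200 camera calls.

## Working session

There is one attempt and no reset: what is moved stays moved. The work goes in short steps, Python scripts to look and compute and a tool call to move; the robot and the scene stay as the last step left them, time stands still between calls to the robot, and variables do not carry over. Pictures are saved under pics/ and viewed, at most 14 in all, crops included, and the job is handed in when it is done.

Besides the shell and the picture viewer there is one more tool, called as name(argument=value, ...), one argument or row to a line, values as JSON. move_arm: Moves the arm, as the interface text tells. Its arguments: {"type":"object","properties":{"steps":{"type":"array","items":{"type":"number"}},"grip":{"type":"number"},"newtons":{"type":"number"}},"required":["steps"]}

```bash
mkdir -p pics; ls
cat > h.py <<'E'
import numpy as np, cv2, json, pickle
from scipy.spatial.transform import Rotation as R
from bench import telemetry, vision, close_job
def grab(n,fn=None):
    d=vision.get_image(n)
    if fn: cv2.imwrite('pics/'+fn,d['frame']); pickle.dump(d,open('pics/'+fn+'.pkl','wb'))
    return d
def load(fn): return pickle.load(open('pics/'+fn+'.pkl','rb'))
def rot(d):
    r=np.array(d['rotation'],float)
    return r if r.shape==(3,3) else (R.from_rotvec(r).as_matrix() if r.size==3 else R.from_quat(r).as_matrix())
def proj(d,P):
    p=(np.atleast_2d(P)-np.array(d['position']))@rot(d)
    return np.c_[d['cx']+d['fx']*p[:,0]/-p[:,2], d['cy']-d['fy']*p[:,1]/-p[:,2]]
def px(d,uv,z):
    uv=np.atleast_2d(uv).astype(float)
    r=np.c_[(uv[:,0]-d['cx'])/d['fx'],-(uv[:,1]-d['cy'])/d['fy'],-np.ones(len(uv))]@rot(d).T
    c=np.array(d['position']); return c+r*((z-c[2])/r[:,2])[:,None]
E
python3 - <<'E'
from h import *
for n in ['top','scene']:
    d=grab(n,n+'0.png'); print({k:v for k,v in d.items() if k!='frame'})
print(telemetry.read_state())
a=cv2.imread('pics/top0.png')
cv2.imwrite('pics/top0b.png',cv2.resize(a,(800,600),interpolation=cv2.INTER_CUBIC))
E
```

```text
pics
{'fx': 371.89495895527836, 'fy': 371.89495895527836, 'cx': 248.50888228207063, 'cy': 192.50384941188543, 'position': array([ 431.45212208,   -3.96437364, 1063.32931479]), 'rotation': array([ 0.16411562, -0.11798763, -1.5869641 ])}
{'fx': 414.39832848977085, 'fy': 414.39832848977085, 'cx': 256.40493189533635, 'cy': 186.13828353146891, 'position': array([1349.79800072, -633.0564312 ,  976.98878202]), 'rotation': array([0.76749471, 0.37323654, 0.80716634])}
{'t': 0.1, 'joint_positions': array([8.91329291e-01, 1.04623561e-01, 9.65637506e-02, 1.56390388e+00,
       3.06336376e-06, 1.35306776e+00]), 'qvel': array([ 0.00131442, -0.0016474 ,  0.00341443, -0.00057059,  0.00066669,
       -0.00195717]), 'effort': array([ 6.83535516e-03, -5.58208787e+01,  5.04717350e+01,  1.31534605e-02,
       -2.03625350e-04,  1.83493796e-05]), 'ee_pos': array([267.24858193, 537.08891613, 404.01854997]), 'orientation': array([-7.18754529e-01, -3.05774352e+00,  1.64990918e-03]), 'ft_force': array([ 0.13062712, -0.67110179, -0.07060551]), 'moment': array([-0.02275012, -0.01088043,  0.00650545]), 'finger_force': 0.0, 'width': 85.81813286569424}
```

View pics/top0b.png

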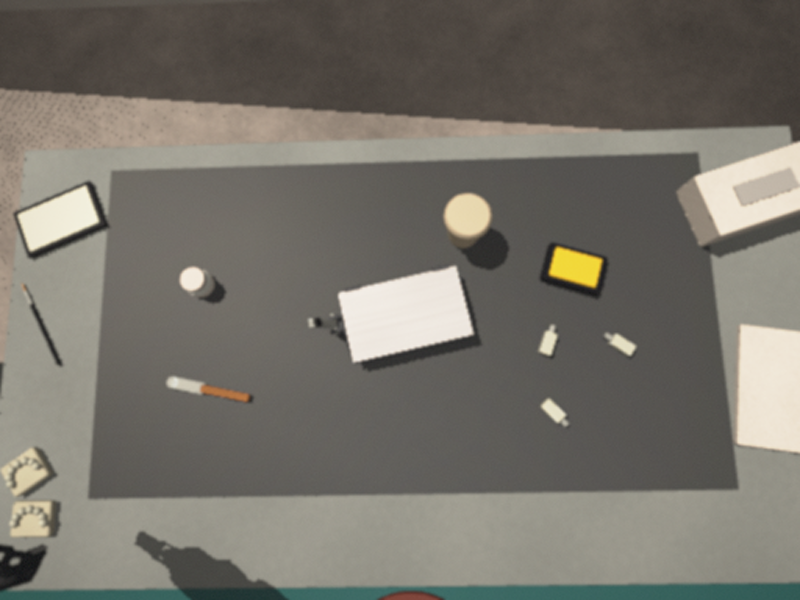

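View pics/scene0.png

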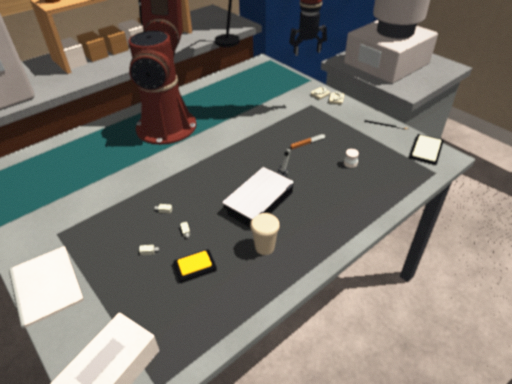

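Top view (800-wide): the case with its white lid is near (407,315), with the clamp at (325,322) on its left. The spatula runs from its tip at (170,382) to its handle end at (250,397). There are three blocks, at (549,341), (621,344) and (555,411); the cup is at (467,215), the sponge at (576,268) and the jar at (197,282). The scene view agrees.

```bash
cat >> h.py <<'E'
def rects(d,mask,z,amin=20):
    n,l,s,c=cv2.connectedComponentsWithStats(mask.astype(np.uint8)); out=[]
    for i in range(1,n):
        if s[i,4]<amin: continue
        v,u=np.nonzero(l==i); w=px(d,np.c_[u,v],z)[:,:2].astype(np.float32)
        r=cv2.minAreaRect(w); out.append((c[i].round(1),s[i,4],np.round(r[0],1),np.round(r[1],1),round(r[2],1)))
    return out
E
python3 - <<'E'
from h import *
d=load('top0.png'); f=d['frame'].astype(int); b,g,r=f[...,0],f[...,1],f[...,2]
roi=np.zeros(g.shape,bool); roi[100:318,65:465]=1
white=roi&(f.min(2)>135)
for x in rects(d,white,20): print('w',x)
for x in rects(d,white,51,500): print('lid',x)
br=roi&(r-b>45)&(r-g>15)
for x in rects(d,br,16): print('br',x)
print(px(d,[[298.7,172]],0), px(d,[[126,181]],55), px(d,[[368,171]],20))
# lid corners
m=white.astype(np.uint8); n,l,s,c=cv2.connectedComponentsWithStats(m); i=1+np.argmax(s[1:,4])
cn=cv2.findContours((l==i).astype(np.uint8),0,2)[0][0]; q=cv2.approxPolyDP(cv2.convexHull(cn),6,True)[:,0]; print(q, px(d,q,51))
E
```

```text
w (array([152.3, 104. ]), np.int32(1397), array([849.2, 172.1]), array([814. , 114.1]), 88.2)
w (array([456.8, 121. ]), np.int32(709), array([ 808.4, -574.3]), array([ 57.1, 153.5]), 83.2)
w (array([298.7, 137.1]), np.int32(610), array([ 782.1, -125.4]), array([81.5, 79.3]), 88.3)
w (array([ 65.5, 161.8]), np.int32(60), array([714.7, 559.5]), array([100.3,   6. ]), 4.1)
w (array([461.7, 187.2]), np.int32(285), array([ 605.9, -568.9]), array([ 19.4, 168.6]), 83.2)
w (array([122.4, 178.1]), np.int32(206), array([671. , 390.2]), array([45.2, 44. ]), 2.2)
w (array([258.7, 200.5]), np.int32(3663), array([598.2,  -3.5]), array([133.7, 225.4]), 12.0)
w (array([350.5, 218.1]), np.int32(127), array([ 545.1, -260.1]), array([21.7, 53. ]), 68.3)
w (array([397.5, 219.5]), np.int32(129), array([ 536.3, -385.5]), array([52.8, 21.6]), 56.4)
w (array([117.5, 245.7]), np.int32(163), array([477.5, 396.3]), array([63.5, 20.8]), 77.2)
w (array([354.3, 262.9]), np.int32(138), array([ 416.1, -263.2]), array([52.1, 21.5]), 42.9)
w (array([384. , 316.4]), np.int32(389), array([ 278.8, -279. ]), array([520.9
[... 341 characters left out ...]
(3663), array([593.2,  -3.6]), array([129.7, 218.7]), 12.0)
br (array([298.9, 137.3]), np.int32(614), array([ 781.9, -124.4]), array([84.8, 82.6]), 88.3)
br (array([368. , 170.5]), np.int32(675), array([ 677.7, -318.1]), array([91.5, 61.8]), 72.4)
br (array([143.1, 251.2]), np.int32(184), array([460.9, 323.7]), array([91. , 16.2]), 77.9)
[[ 681.77492351 -122.37309956    0.        ]] [[655.28143628 366.65216215  55.        ]] [[ 674.96062835 -317.18827558   20.        ]]
[[292 171]
 [302 213]
 [225 230]
 [218 186]] [[ 673.1018114   -98.22181903   51.        ]
 [ 554.82324018 -120.82883982   51.        ]
 [ 512.87319631   90.01481726   51.        ]
 [ 635.51692246  108.70061395   51.        ]]
```

move_arm(
  steps=[0,0,0,0,0,0],
)

```text
t: 0.2
ee_pos: [267.3, 537.1, 404.2]
orientation: [-0.719, -3.058, 0.001]
ft_force: [0.1, 0.0, -0.2]
width: 85.5
finger_force: 0.0
```

```bash
cat >> h.py <<'E'
def go(p,xyaw,reach=155):
    """shift and turn to bring point `reach` ahead of TCP to p, tool down, tool x at xyaw deg"""
    s=telemetry.read_state(); R0=R.from_rotvec(s['orientation'])
    a=np.radians(xyaw); x=np.array([np.cos(a),np.sin(a),0]); z=np.array([0,0,-1.]); T=R.from_matrix(np.c_[x,np.cross(z,x),z])
    print('shift',(np.array(p)+[0,0,reach]-s['ee_pos']).round(1),'turn',np.degrees((T*R0.inv()).as_rotvec()).round(2),'j6',s['joint_positions'].round(2))
E
python3 - <<'E'
from h import *
d=load('top0.png'); f=d['frame'].astype(int)
m=np.zeros(f.shape[:2],bool); m[235:258,95:128]=f.min(2)[235:258,95:128]>135
for x in rects(d,m,9): print(x)
go([467.4,353,60],257.5)
E
```

```text
(array([117.3, 245.7]), np.int32(159), array([478.1, 401.2]), array([63., 21.]), 77.2)
shift [ 200.1 -184.1 -189.2] turn [5.0000e-02 1.0000e-02 1.0396e+02] j6 [0.89 0.1  0.1  1.56 0.   1.35]
```

move_arm(
  steps=[200,-184,-90,0,0,104,200,-184,-90,0,0,104,200,-184,-90,0,0,104,200,-184,-90,0,0,104,200,-184,-90,0,0,104,200,-184,-90,0,0,104,200,-184,-90,0,0,104,200,-184,-90,0,0,104,200,-184,-90,0,0,104,200,-184,-90,0,0,104,200,-184,-90,0,0,104,200,-184,-90,0,0,104],
  grip=50,
)

```text
t: 1.4
ee_pos: [467.3, 353.1, 314.5]
orientation: [1.9, -2.501, -0.0]
ft_force: [-0.6, -1.1, 0.4]
width: 49.9
finger_force: 0.0
```

move_arm(
  steps=[0,0,0,0,0,0,0,0,0,0,0,0],
)

```text
t: 1.6
ee_pos: [467.3, 353.1, 314.6]
orientation: [1.887, -2.512, -0.0]
ft_force: [-1.0, -0.6, 0.4]
width: 50.0
finger_force: 0.0
```

Run:
```python
from h import *
d=grab('wrist','w1.png'); s=telemetry.read_state(); print(s['ee_pos'],s['orientation'],s['joint_positions'].round(2)); print({k:v for k,v in d.items() if k!='frame'})
T=R.from_rotvec(s['orientation']); print(T.inv().apply(d['position']-s['ee_pos']))
print(proj(d,[[467.4,353,16],[460.9,323.7,16],[485,431,8]]))
```

```text
[467.30345073 353.15216513 314.62641752] [ 1.88712260e+00 -2.51138622e+00 -2.28388632e-04] [ 0.42  0.06 -0.11  1.4   0.   -0.86]
{'fx': 279.2902041111993, 'fy': 279.2902041111993, 'cx': 257.1392189457267, 'cy': 190.7076717177273, 'position': array([445.78931291, 278.87194516, 283.4334592 ]), 'rotation': array([-0.06226037, -0.43869692,  2.82765459])}
[ 7.73306230e+01 -1.13040952e-02  3.11991102e+01]
[[257.03599196 183.23768352]
 [255.02635771 153.37200722]
 [261.42589577 250.33298742]]
```

View pics/w1.png

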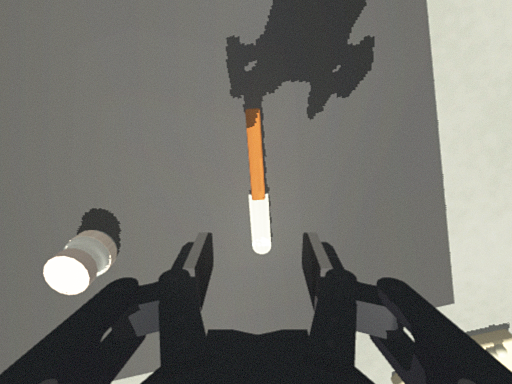

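Wrist view: the spatula's handle runs from (253,108) to (259,197), with the tip at (262,252). That matches the top-camera fit. Grasping now.

move_arm(
  steps=[0,0,-50,0,0,0,0,0,-90,0,0,0,0,0,-120,0,0,0,0,0,-138,0,0,0,0,0,-138,0,0,0],
)

```text
t: 2.15
ee_pos: [465.9, 352.5, 173.5]
orientation: [1.886, -2.506, -0.002]
ft_force: [-0.8, -0.2, 0.1]
width: 50.4
finger_force: 0.0
```

move_arm(
  steps=[0,0,0,0,0,0,0,0,0,0,0,0,0,0,0,0,0,0,0,0,0,0,0,0,0,0,0,0,0,0,0,0,0,0,0,0,0,0,0,0,0,0,0,0,0,0,0,0],
  grip=5,
  newtons=120,
)

```text
t: 2.95
ee_pos: [468.2, 353.5, 179.0]
orientation: [-1.89, 2.506, -0.001]
ft_force: [-1.0, -1.1, 6.3]
width: 10.1
finger_force: 118.6
```

move_arm(
  steps=[0,0,30,0,0,0,0,0,60,0,0,0,0,0,90,0,0,0,0,0,120,0,0,0,0,0,120,0,0,0],
)

```text
t: 3.45
ee_pos: [468.7, 353.9, 302.8]
orientation: [-1.887, 2.501, -0.003]
ft_force: [1.2, 1.0, -0.5]
width: 10.4
finger_force: 117.8
```

Run:
```python
from h import *
d=grab('wrist','w2.png'); go([467.4,353,0],257.5)
t=np.radians(77.5); u=np.array([np.cos(t),np.sin(t),0]); s=telemetry.read_state(); g=s['ee_pos']-[0,0,155]
for dz in (-13,): print(proj(d,[g+80*u+[0,0,dz], g-75*u+[0,0,dz+8]]))
```

```text
shift [  -0.9   -0.6 -145.1] turn [-0.14  0.28  3.43] j6 [ 0.42  0.07 -0.13  1.37  0.   -0.87]
[[267.06494775 354.84451539]
 [250.44908366 104.64012179]]
```

View pics/w2.png

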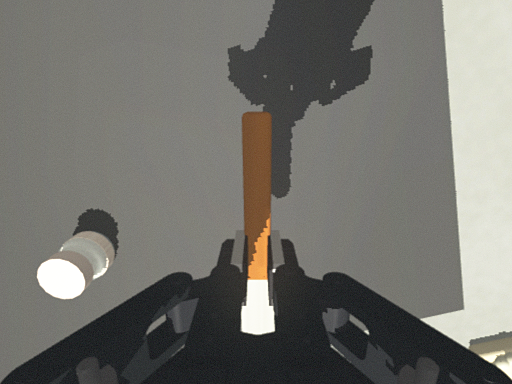

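Wrist view: the spatula is held, its handle aligned from (257,112) to the blade junction at about row 280. Next I check pitch and slip.

Run:
```python
from h import *
from scipy.optimize import fsolve
d=load('w2.png'); s=telemetry.read_state(); T=R.from_rotvec(s['orientation']); M=T.as_matrix()
print('toolx yaw',np.degrees(np.arctan2(M[1,0],M[0,0])), 'tool z',M[:,2])
u=-M[:,0]; up=-M[:,2]; g=s['ee_pos']+155*M[:,2]
def pt(x,z,sl,p,h):  # grasp at spatula (20+sl, 21+h)
    a=x-20-sl; b=z-21-h; c,sn=np.cos(p),np.sin(p)
    return g+u*(a*c-b*sn)+up*(a*sn+b*c)
for h in (-2,0,3):
  f=lambda q: [proj(d,pt(-55,16,q[0],q[1],h))[0,1]-112, proj(d,pt(35,16,q[0],q[1],h))[0,1]-280]
  q=fsolve(f,[0,0]); print(h,q[0],np.degrees(q[1]))
a=d['frame']
for r in (120,150,180,210): 
  x=a[r].astype(int); c=np.nonzero(x[:,2]-x[:,0]>40)[0]; print(r,c.min(),c.max())
for x in (-55,-30,0): 
  for h in (0,): print(x, proj(d,pt(x,16,0,0,h)+7*M[:,1])-proj(d,pt(x,16,0,0,h)-7*M[:,1]),proj(d,pt(x,16,0,0,h)))
```

```text
toolx yaw -105.93430096570444 tool z [ 0.00499604  0.00238087 -0.99998469]
-2 -2.2192249618773427 -6.727661491814748
0 -2.7639854946590035 -3.21311208046149
3 -1.9245344205987382 5.786163591702978
120 242 271
150 243 270
180 244 270
210 244 269
-55 [[ 3.11146495e+01 -1.50413838e-02]] [[258.98242556 105.67714922]]
-30 [[2.93351341e+01 6.08719579e-05]] [[258.90306958 160.42898796]]
0 [[2.74511444e+01 1.41667862e-02]] [[258.81905454 218.39536091]]
```

```bash
cat >> h.py <<'E'
def cw(case,P):
    a=np.radians(case[2]); c,s=np.cos(a),np.sin(a); P=np.atleast_2d(P).astype(float)
    return np.c_[case[0]+c*P[:,0]-s*P[:,1], case[1]+s*P[:,0]+c*P[:,1], P[:,2]]
def silfit(d,mask,pts,x0,sub=16):
    """fit (x,y,yaw) so the hull of projected pts covers mask"""
    from scipy.optimize import minimize
    m=mask.astype(float)
    def cost(q):
        h=cv2.convexHull(proj(d,cw(q,pts)).astype(np.float32))[:,0]
        im=np.zeros((m.shape[0]*4,m.shape[1]*4),np.uint8); cv2.fillPoly(im,[np.round((h*4+1.5)*sub).astype(np.int32)],255,shift=4)
        return np.abs(cv2.resize(im,m.shape[::-1],interpolation=cv2.INTER_AREA)/255.-m).sum()
    x0=np.array(x0,float); S=np.vstack([x0,x0+[8,0,0],x0+[0,8,0],x0+[0,0,5]])
    r=minimize(cost,x0,method='Nelder-Mead',options=dict(initial_simplex=S,xatol=.02,fatol=.01)); return r.x,r.fun
E
python3 - <<'E'
from h import *
d=load('top0.png'); f=d['frame'].astype(int)
n,l,s,c=cv2.connectedComponentsWithStats((f.min(2)>125).astype(np.uint8)); m=l==l[200,258]; print(m.sum())
box=[[x,y,z] for x in(-71,55) for y in(-107.5,107.5) for z in(45,51)]
q,e=silfit(d,m,box,[601,-2,11.3]); print(q,e)
q,e=silfit(d,m,[b for b in box if b[2]==51],[601,-2,11.3]); print(q,e)
print(cw(q,[[-71,0,0],[0,125,0]]))
go(cw(q,[[-71-110,0,100]])[0],q[2]+180)
E
```

```text
3689
[600.82122223  -2.43519987  12.32339736] 117.25882352941177
[600.80283232  -2.50333261  11.73306005] 134.54901960784315
[[531.28633202 -16.94134446   0.        ]
 [575.38379736 119.88487214   0.        ]]
shift [ -44.7 -392.9  -45.1] turn [ 3.000e-02  3.300e-01 -6.233e+01] j6 [ 0.42  0.07 -0.13  1.37  0.   -0.87]
```

move_arm(
  steps=[-45,-393,-45,0,0,-62,-45,-393,-45,0,0,-62,-45,-393,-45,0,0,-62,-45,-393,-45,0,0,-62,-45,-393,-45,0,0,-62,-45,-393,-45,0,0,-62,-45,-393,-45,0,0,-62,-45,-393,-45,0,0,-62,-45,-393,-45,0,0,-62,-45,-393,-45,0,0,-62,-45,-393,-45,0,0,-62,-45,-393,-45,0,0,-62],
)

```text
t: 4.7
ee_pos: [422.4, -38.6, 251.6]
orientation: [0.334, -3.123, -0.001]
ft_force: [-0.1, -0.3, -0.7]
width: 10.4
finger_force: 118.0
```

Run:
```python
from h import *
C=[600.8,-2.5,12.1]
d=grab('top','t2.png'); 
go(cw(C,[[-62-82.5,0,75]])[0],C[2]+180)
s=telemetry.read_state(); M=R.from_rotvec(s['orientation']).as_matrix(); print(s['ee_pos'],np.degrees(np.arctan2(M[1,0],M[0,0])))
g=s['ee_pos']-M[:,0]*82.5+167*M[:,2]-[0,0,2]; print(g, proj(d,g), proj(d,cw(C,[[-71,0,51]])))
a=d['frame'][150:290,180:340]; cv2.imwrite('pics/t2c.png',cv2.resize(a,(800,700)[:1]+(600,),interpolation=cv2.INTER_CUBIC))
```

```text
shift [ 37.1   5.9 -21.7] turn [-0.01 -0.01 -0.13] j6 [-0.4  -0.44 -0.67  1.34  0.   -0.62]
[422.45927423 -38.6602614  251.67150906] -167.7697458356069
[503.07020403 -21.14467342  82.66752057] [[266.12093227 231.91698914]] [[264.28161115 222.38215047]]
```

View pics/t2c.png

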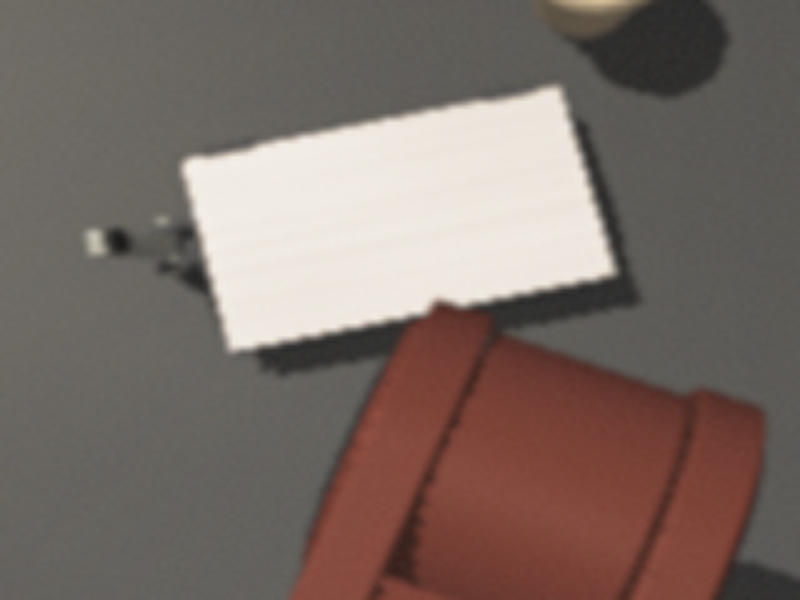

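The arm hides the tip, so I'll probe the lid top (z=51) with the blade to find its height. The crop also shows the clamp leaning outward on the left at (95,240).

move_arm(
  steps=[0,0,-10,0,0,0,20,3,-22,0,0,0,37,6,-22,0,0,0,37,6,-22,0,0,0,37,6,-22,0,0,0],
)

```text
t: 5.25
ee_pos: [459.0, -33.2, 229.1]
orientation: [0.333, -3.122, -0.001]
ft_force: [-0.3, 0.2, -0.4]
width: 10.1
finger_force: 118.0
```

move_arm(
  steps=[0,0,-1,0,0,0,0,0,-2,0,0,0,0,0,-3,0,0,0,0,0,-3,0,0,0,0,0,-3,0,0,0],
)

```text
t: 5.75
ee_pos: [459.3, -33.9, 226.8]
orientation: [-0.33, 3.124, 0.0]
ft_force: [-0.2, -0.0, -1.1]
width: 10.2
finger_force: 118.0
```

move_arm(
  steps=[0,0,-1,0,0,0,0,0,-2,0,0,0,0,0,-2,0,0,0,0,0,-2,0,0,0],
)

```text
t: 6.15
ee_pos: [459.3, -33.8, 224.7]
orientation: [0.331, -3.124, -0.0]
ft_force: [-0.5, 0.1, -0.8]
width: 10.0
finger_force: 118.0
```

move_arm(
  steps=[0,0,-1,0,0,0,0,0,-2,0,0,0,0,0,-2,0,0,0,0,0,-2,0,0,0],
)

```text
t: 6.55
ee_pos: [459.4, -33.9, 222.9]
orientation: [-0.331, 3.124, -0.0]
ft_force: [-1.2, 0.4, 0.5]
width: 10.3
finger_force: 118.2
```

move_arm(
  steps=[0,0,-1,0,0,0,0,0,-2,0,0,0,0,0,-2,0,0,0],
)

```text
t: 6.85
ee_pos: [459.4, -33.9, 221.0]
orientation: [-0.331, 3.124, -0.0]
ft_force: [-2.2, -0.3, 6.4]
width: 9.9
finger_force: 118.9
```

move_arm(
  steps=[0,0,-1,0,0,0,0,0,-2,0,0,0,0,0,-2,0,0,0],
)

```text
t: 7.15
ee_pos: [459.5, -34.0, 219.5]
orientation: [-0.331, 3.124, -0.001]
ft_force: [-6.9, 0.1, 10.1]
width: 9.8
finger_force: 119.4
```

move_arm(
  steps=[0,0,-1,0,0,0,0,0,-2,0,0,0,0,0,-2,0,0,0],
)

```text
t: 7.45
ee_pos: [459.5, -34.0, 217.7]
orientation: [-0.331, 3.123, -0.001]
ft_force: [-8.5, 0.4, 13.2]
width: 10.5
finger_force: 119.8
```

move_arm(
  steps=[0,0,1,0,0,0,0,0,2,0,0,0,0,0,2,0,0,0],
)

```text
t: 7.75
ee_pos: [459.5, -33.9, 219.5]
orientation: [-0.331, 3.124, -0.001]
ft_force: [-4.3, -0.6, 7.7]
width: 10.2
finger_force: 119.1
```

move_arm(
  steps=[0,0,1,0,0,0,0,0,2,0,0,0,0,0,2,0,0,0],
)

```text
t: 8.05
ee_pos: [459.5, -33.9, 221.0]
orientation: [-0.33, 3.124, -0.0]
ft_force: [-1.1, -0.5, 3.2]
width: 10.4
finger_force: 118.5
```

move_arm(
  steps=[0,0,8,0,0,0,-15,-3,8,0,0,0,-29,-6,8,0,0,0,-29,-6,0,0,0,0,-29,-6,-12,0,0,0,-29,-6,-12,0,0,0,-29,-6,-12,0,0,0],
)

```text
t: 8.75
ee_pos: [430.3, -39.6, 208.0]
orientation: [0.331, -3.123, -0.001]
ft_force: [-1.1, -0.0, -0.1]
width: 10.7
finger_force: 118.1
```

move_arm(
  steps=[5,1,0,0,0,0,10,2,0,0,0,0,15,3,0,0,0,0,20,4,0,0,0,0,24,5,0,0,0,0,24,5,0,0,0,0,24,5,0,0,0,0],
)

```text
t: 9.45
ee_pos: [454.3, -34.8, 208.7]
orientation: [0.331, -3.124, -0.0]
ft_force: [-1.1, -0.0, -1.2]
width: 10.0
finger_force: 118.1
```

move_arm(
  steps=[3,0.6,0,0,0,0,6,1.2,0,0,0,0,8,1.7,0,0,0,0,8,1.7,0,0,0,0,8,1.7,0,0,0,0],
)

```text
t: 9.95
ee_pos: [462.3, -33.1, 208.7]
orientation: [0.331, -3.124, -0.0]
ft_force: [0.1, 0.3, -1.3]
width: 10.1
finger_force: 118.1
```

move_arm(
  steps=[0,0,3,0,0,0,0,0,6,0,0,0,0,0,9,0,0,0,0,0,12,0,0,0,0,0,12,0,0,0],
)

```text
t: 10.45
ee_pos: [462.4, -33.1, 221.1]
orientation: [-0.331, 3.124, -0.0]
ft_force: [0.1, 0.8, -2.5]
width: 10.1
finger_force: 117.9
```

Run:
```python
from h import *
d=grab('scene','s1.png'); a=d['frame'][140:260,190:330]; cv2.imwrite('pics/s1c.png',cv2.resize(a,(700,600),interpolation=cv2.INTER_CUBIC))
```

```text
(no output)
```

View pics/s1c.png

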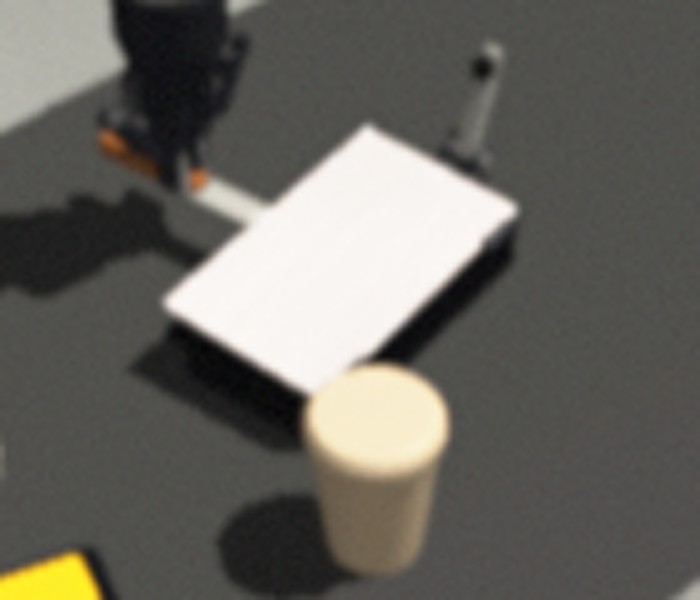

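The blade goes under the lid's front edge at (260,215) and the lid appears to be lifting. Continuing along the arc.

move_arm(
  steps=[3,1,7,0,0,0,3,1,14,0,0,0,6,1,24,0,0,0,8,2,31,0,0,0,12,2.5,41,0,0,0,16,3.5,49,0,0,0,16,3.5,49,0,0,0],
)

```text
t: 11.2
ee_pos: [479.3, -29.7, 271.4]
orientation: [-0.331, 3.122, -0.001]
ft_force: [0.8, 0.0, -1.6]
width: 10.4
finger_force: 118.1
```

Run:
```python
from h import *
d=grab('scene','s2.png'); a=d['frame'][120:260,190:330]; cv2.imwrite('pics/s2c.png',cv2.resize(a,(600,600),interpolation=cv2.INTER_CUBIC))
```

```text
(no output)
```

View pics/s2c.png

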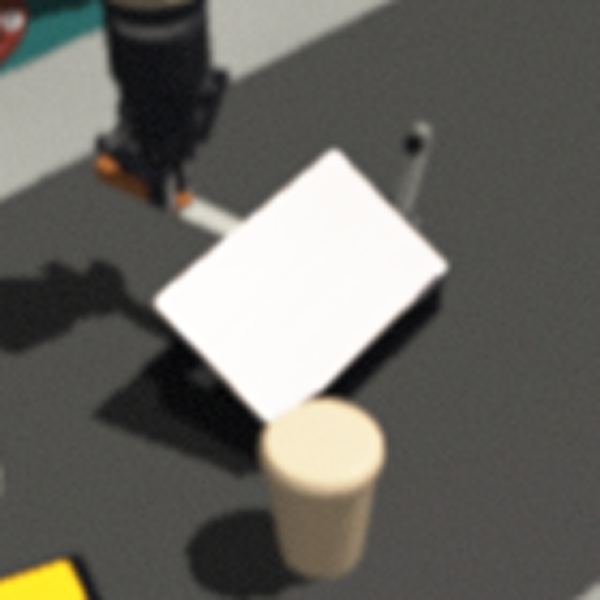

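The lid is open about 30°, with the blade tip under it. Continuing to upright.

move_arm(
  steps=[8,2,12,0,0,0,17,4,23,0,0,0,25,5.5,27,0,0,0,34,7,31,0,0,0,43,9,34,0,0,0,51,11,38,0,0,0,59,13,42,0,0,0,67,14.5,45,0,0,0,75,16,47,0,0,0,83,18,48,0,0,0,83,18,48,0,0,0,83,18,48,0,0,0],
)

```text
t: 12.45
ee_pos: [561.6, -11.6, 317.9]
orientation: [-0.331, 3.123, 0.0]
ft_force: [0.4, 0.4, -1.0]
width: 10.0
finger_force: 118.1
```

move_arm(
  steps=[5,1,0,0,0,0,10,2,1,0,0,0,15,3,1,0,0,0,17,3.6,1,0,0,0,17,3.6,1,0,0,0,17,3.6,1,0,0,0],
)

```text
t: 13.05
ee_pos: [578.5, -8.0, 318.8]
orientation: [-0.331, 3.124, 0.0]
ft_force: [0.8, -0.2, -0.8]
width: 10.1
finger_force: 118.1
```

Run:
```python
from h import *
d=grab('scene','s3.png'); a=d['frame'][100:260,190:350]; cv2.imwrite('pics/s3c.png',cv2.resize(a,(600,600),interpolation=cv2.INTER_CUBIC))
C=[600.8,-2.5,12.1]
for th in (70,80,90,100):
    t=np.radians(th); P=[[55-126*np.cos(t),y,45+126*np.sin(t)] for y in(-107.5,107.5)]
    print(th,((proj(d,cw(C,P))-[190,100])*3.75).round(0).tolist())
```

```text
70 [[188.0, 324.0], [347.0, 187.0]]
80 [[209.0, 330.0], [368.0, 191.0]]
90 [[232.0, 340.0], [390.0, 199.0]]
100 [[255.0, 353.0], [411.0, 210.0]]
```

View pics/s3c.png

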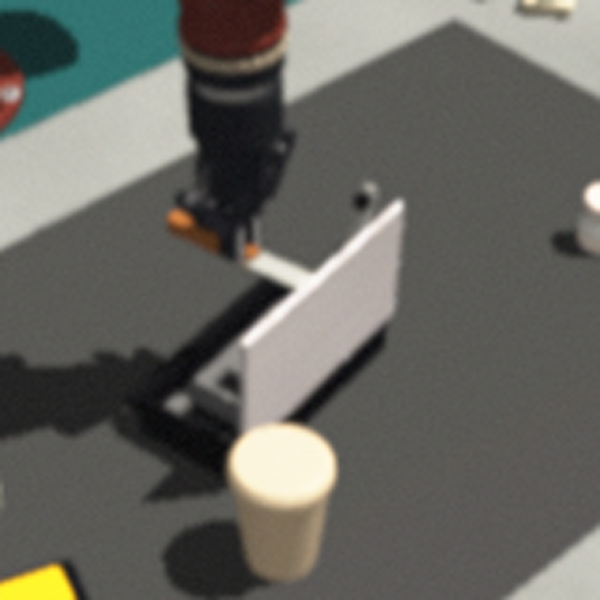

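The lid's top corners at (243,345) and (402,200) put it at about 94°. Retracting and laying the spatula back.

move_arm(
  steps=[-40,-8,0,0,0,0,-80,-17,0,0,0,0,-120,-26,0,0,0,0,-155,-33,0,0,0,0,-155,-33,0,0,0,0],
)

```text
t: 13.6
ee_pos: [420.6, -41.1, 318.8]
orientation: [-0.329, 3.124, -0.001]
ft_force: [0.0, -0.5, 0.8]
width: 10.3
finger_force: 118.1
```

move_arm(
  steps=[45,393,0,0,0,62,45,393,0,0,0,62,45,393,0,0,0,62,45,393,0,0,0,62,45,393,0,0,0,62,45,393,0,0,0,62,45,393,0,0,0,62,45,393,0,0,0,62,45,393,0,0,0,62,45,393,0,0,0,62,45,393,0,0,0,62,45,393,0,0,0,62],
)

```text
t: 14.8
ee_pos: [468.6, 351.0, 319.1]
orientation: [-1.89, 2.509, -0.0]
ft_force: [-1.0, -0.3, -0.0]
width: 10.1
finger_force: 118.2
```

move_arm(
  steps=[0,0,-40,0,0,0,0,0,-80,0,0,0,0,0,-110,0,0,0,0,0,-125,0,0,0,0,0,-130,0,0,0,0,0,-134,0,0,0,0,0,-134,0,0,0],
)

```text
t: 15.5
ee_pos: [469.0, 352.1, 186.0]
orientation: [-1.891, 2.506, -0.001]
ft_force: [0.3, 0.0, -0.3]
width: 10.3
finger_force: 118.2
```

move_arm(
  steps=[0,0,-2,0,0,0,0,0,-4,0,0,0,0,0,-6,0,0,0,0,0,-6,0,0,0,0,0,-6,0,0,0],
)

```text
t: 16.0
ee_pos: [468.6, 352.1, 179.2]
orientation: [-1.892, 2.507, -0.0]
ft_force: [0.5, 0.8, 2.5]
width: 10.1
finger_force: 118.7
```

move_arm(
  steps=[0,0,-1,0,0,0,0,0,-2,0,0,0,0,0,-2,0,0,0,0,0,-2,0,0,0],
)

```text
t: 16.4
ee_pos: [468.6, 352.2, 178.9]
orientation: [-1.892, 2.506, -0.001]
ft_force: [-5.7, -1.3, 19.3]
width: 10.3
finger_force: 120.7
```

Contact made; releasing with the force relieved, then heading up.

move_arm(
  steps=[0,0,1.5,0,0,0,0,0,1.5,0,0,0],
)

```text
t: 16.6
ee_pos: [468.6, 352.2, 178.9]
orientation: [-1.892, 2.507, -0.0]
ft_force: [-1.2, 0.5, 9.3]
width: 10.5
finger_force: 119.4
```

move_arm(
  steps=[0,0,2,0,0,0,0,0,2,0,0,0,0,0,2,0,0,0,0,0,2,0,0,0,0,0,2,0,0,0,0,0,20,0,0,0,0,0,60,0,0,0,0,0,110,0,0,0,0,0,160,0,0,0,0,0,200,0,0,0,0,0,200,0,0,0],
  grip=50,
  newtons=40,
)

```text
t: 17.7
ee_pos: [469.4, 352.4, 385.1]
orientation: [-1.887, 2.5, -0.003]
ft_force: [1.0, 0.4, 0.2]
width: 49.8
finger_force: 0.0
```

Run:
```python
from h import *
C=[600.8,-2.5,12.1]
go(cw(C,[[-60,0,260]])[0],C[2]+180)
go(cw(C,[[-60,0,260]])[0],C[2])
```

```text
shift [  72.8 -367.5   29.9] turn [ 6.000e-02  5.800e-01 -6.199e+01] j6 [ 0.42  0.05  0.01  1.52  0.   -0.87]
shift [  72.8 -367.5   29.9] turn [-6.6000e-01  7.0000e-02  1.1801e+02] j6 [ 0.42  0.05  0.01  1.52  0.   -0.87]
```

move_arm(
  steps=[121,-357,-25,0,0,-62,121,-357,-25,0,0,-62,121,-357,-25,0,0,-62,121,-357,-25,0,0,-62,121,-357,-25,0,0,-62,121,-357,-25,0,0,-62,121,-357,-25,0,0,-62,121,-357,-25,0,0,-62,121,-357,-25,0,0,-62,121,-357,-25,0,0,-62,121,-357,-25,0,0,-62,121,-357,-25,0,0,-62],
)

```text
t: 18.9
ee_pos: [589.1, -3.8, 353.3]
orientation: [-0.334, 3.124, 0.0]
ft_force: [-0.5, -0.0, 0.9]
width: 49.7
finger_force: 0.0
```

Run:
```python
from h import *
C=[600.8,-2.5,12.1]
d=grab('wrist','w3.png'); s=telemetry.read_state(); print(s['ee_pos'])
print(proj(d,cw(C,[[-50,-102.5,45],[-50,102.5,45],[-71,0,34],[-8,-67.5,14],[-8,67.5,14]])).round(1))
```

```text
[589.15609981  -3.90033362 353.35375141]
[[152.  143.3]
 [359.6 143.5]
 [255.9 120.8]
 [196.7 176.5]
 [315.2 176.6]]
```

View pics/w3.png

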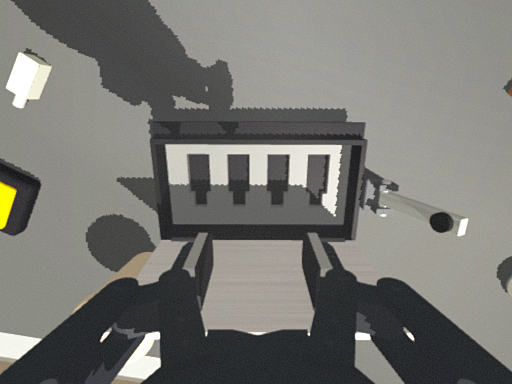

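Wrist view: the case is open with four empty pockets at cols ≈200, 239, 279 and 318, front edges at row ≈154 and grooves toward the hinge (down). A block shows at (28,75), and the clamp leans out at (425,210).

Run:
```python
from h import *
d=load('w3.png'); g=d['frame'].mean(2)
C=[600.8,-2.5,12.1]
def edges(p):
    h=(p.max()+p.min())/2; i=np.nonzero(np.diff((p>h).astype(int)))[0]
    return [k+(h-p[k])/(p[k+1]-p[k]) for k in i]
e=edges(g[158:180,176:340].mean(0)); print('cols',np.array(e)+176)
cs=(np.array(e)+176)
u=[]
for c in (200,239,279,318):
    col=g[140:180,c-6:c+6].mean(1); r=edges(col); print('front rows',np.array(r)+140)
    col=g[186:225,c-2:c+3].mean(1); print('groove',np.round(edges(col),1)+186, 'back', end=' ')
    col=g[182:203,c-9:c-6].mean(1); print(np.round(edges(col),1)+182)
    u.append((c,[x+140 for x in r][-1]))
```

```text
cols [187.64077834 209.27456454 227.3597867  248.9407606  267.08316361
 288.56759825 307.03008269 328.23217264]
front rows [143.7176     153.60702818]
groove [204.1 223.7] back [190.7]
front rows [144.12261209 153.82527709]
groove [204.2 223.7] back [190.8]
front rows [144.39297848 154.0112311 ]
groove [204.5 223.9] back [191.4]
front rows [144.35827318 154.07907642]
groove [189.4 191.  191.1 196.8 197.  204.7] back [190.2]
```

Run:
```python
from h import *
d=load('w3.png')
c=np.array([198.46,238.15,277.83,317.63]); 
F=px(d,np.c_[c,[153.6,153.8,154.0,154.1]],14); B=px(d,np.c_[c,[190.7,190.8,191.2,191.3]],14); G=px(d,np.c_[c,[204.1,204.2,204.5,204.7]],14)
print(np.linalg.norm(B-F,axis=1),np.linalg.norm(G-F,axis=1))
v=(F[3]-F[0])[:2]; yaw=np.degrees(np.arctan2(-v[0],v[1])); print('yaw',yaw,np.linalg.norm(v)/3)
v=(G.mean(0)-F.mean(0)); print('yaw2',np.degrees(np.arctan2(v[1],v[0])))
P=(F+B)/2; print(P.round(1))
C=np.array([600.8,-2.5]); a=np.radians(12); 
E=np.array([[np.cos(a),np.sin(a)],[-np.sin(a),np.cos(a)]])
print((E@(P[:,:2]-C).T).T.round(1))
# blocks
t=load('top0.png')
f=t['frame'].astype(int)
for (u,v) in ((350,218),(397,219),(354,263)):
    m=np.zeros(f.shape[:2],bool); sl=np.s_[v-22:v+22,u-22:u+22]; m[sl]=f.min(2)[sl]>105
    print(rects(t,m,18))
```

```text
[43.32162562 43.14357208 43.41036064 43.505198  ] [59.88269576 59.67950196 59.83775616 60.09434511]
yaw 11.918251541014072 44.1298100260127
yaw2 12.222984216033971
[[602.1 -68.9  14. ]
 [592.8 -24.9  14. ]
 [583.7  19.2  14. ]
 [574.3  63.4  14. ]]
[[-12.5 -65.2]
 [-12.5 -20.2]
 [-12.3  24.8]
 [-12.3  70. ]]
[(array([350.5, 217.9]), np.int32(162), array([ 545.2, -260.5]), array([25.2, 56.7]), 68.1)]
[(array([397.2, 219.3]), np.int32(164), array([ 537.5, -385.3]), array([57.6, 25.1]), 56.4)]
[(array([354.4, 263.2]), np.int32(177), array([ 416. , -263.7]), array([56. , 25.5]), 42.9)]
```

Run:
```python
from h import *
d=load('w3.png')
a=np.radians(12); E=np.array([[np.cos(a),np.sin(a)],[-np.sin(a),np.cos(a)]]); O=np.array([600.8,-2.5])
cs=lambda u,v,z:(E@(px(d,[[u,v]],z)[0,:2]-O)).round(2)
for L,Rr,zl,zr in ((187.64,209.27,5,14),(227.36,248.94,5,14),(267.08,288.57,14,5),(307.03,328.23,14,5)):
    l,r=cs(L,169,zl)[1],cs(Rr,169,zr)[1]; print('y',l,r,r-l,(l+r)/2)
for c,f,b,g in ((198.5,153.6,190.7,204.1),(238,153.8,190.8,204.2),(278,154,191.2,204.5),(317.6,154.1,191.3,204.7)):
    f,b,g=cs(c,f,14)[0],cs(c,b,5)[0],cs(c,g,5)[0]; print('x',f,b,g,b-f,g-f,(f+b)/2)
```

```text
y -79.46 -52.75 26.709999999999994 -66.10499999999999
y -33.29 -7.94 25.349999999999998 -20.615
y 12.55 37.87 25.319999999999997 25.21
y 57.68 83.99 26.309999999999995 70.835
x -34.15 11.96 28.97 46.11 63.12 -11.094999999999999
x -34.05 11.95 28.97 46.0 63.019999999999996 -11.049999999999999
x -33.95 12.32 29.22 46.27 63.17 -10.815000000000001
x -33.97 12.32 29.35 46.29 63.32 -10.825
```

```bash
cat >> h.py <<'E'
_b=[[x,y,z] for x in(-20,20) for y in(-10,10) for z in(0,20)]
_t=np.linspace(0,2*np.pi,12,endpoint=False)
def findblock(d,guess,thr=130):
    """fit block pose (body only) on the bench near guess=(x,y,stub yaw)"""
    f=d['frame'].astype(int); m=(f.min(2)>thr).astype(np.uint8)
    n,l,s,c=cv2.connectedComponentsWithStats(m)
    full=_b+[[x,5*np.cos(t),10+5*np.sin(t)] for x in(20,34) for t in _t]
    p=proj(d,cw(guess,[[0,0,10]]))[0]
    k=[i for i in range(1,n) if 30<s[i,4]<20000]; i=min(k,key=lambda i:np.hypot(*(c[i]-p)))
    print('pred',p.round(0),'found',c[i].round(0),'area',s[i,4])
    M=np.zeros_like(m); h=cv2.findContours((l==i).astype(np.uint8),0,2)[0][0]; cv2.fillPoly(M,[cv2.convexHull(h)],1)
    g=np.array(guess,float); g[:2]+=px(d,c[[i]],10)[0,:2]-px(d,[p],10)[0,:2]
    q,e=min((silfit(d,M,full,g+[0,0,a]) for a in(0,180)),key=lambda t:t[1]); print('block',q.round(1),'resid',round(e/M.sum(),3)); return q
E
python3 - <<'E'
from h import *
t=load('top0.png')
for g in ((538.7,-257.9,-21.9),(533.6,-391.1,56.4),(421.1,-258.9,222.9)): findblock(t,g,110)
go([538.7,-257.9,150],158.1)
E
```

```text
pred [349. 219.] found [351. 218.] area 153
block [ 539.2 -260.   -19.9] resid 0.091
pred [397. 220.] found [397. 219.] area 159
block [ 533.9 -393.6   55.6] resid 0.084
pred [353. 262.] found [354. 263.] area 164
block [ 419.9 -260.9  223.8] resid 0.104
shift [ -50.5 -254.   -48.4] turn [-0.000e+00  1.000e-02 -3.409e+01] j6 [-0.23  0.07 -0.04  1.47  0.   -0.44]
```

move_arm(
  steps=[-50,-256,0,0,0,-33,-50,-256,0,0,0,-33,-50,-256,0,0,0,-33,-50,-256,0,0,0,-33,-50,-256,0,0,0,-33,-50,-256,-48,0,0,-33,-50,-256,-48,0,0,-33,-50,-256,-48,0,0,-33],
)

```text
t: 19.75
ee_pos: [539.1, -260.1, 304.9]
orientation: [-0.569, -3.088, -0.002]
ft_force: [0.6, 0.6, 0.8]
width: 49.6
finger_force: 0.0
```

move_arm(
  steps=[0,0,0,0,0,0,0,0,0,0,0,0],
  grip=40,
)

```text
t: 19.95
ee_pos: [540.2, -260.2, 307.5]
orientation: [0.567, 3.087, -0.002]
ft_force: [0.0, 0.2, 0.8]
width: 39.9
finger_force: 0.0
```

Run:
```python
from h import *
d=grab('wrist','w4.png')
q=findblock(d,(539,-260,-20)); go([q[0],q[1],29],q[2]+180)
```

```text
pred [257. 182.] found [260. 186.] area 1008
block [ 541.8 -257.5  -20.7] resid 0.088
shift [   1.7    2.9 -123.3] turn [0.09 0.13 0.12] j6 [-0.67  0.1  -0.08  1.38  0.   -0.3 ]
```

View pics/w4.png

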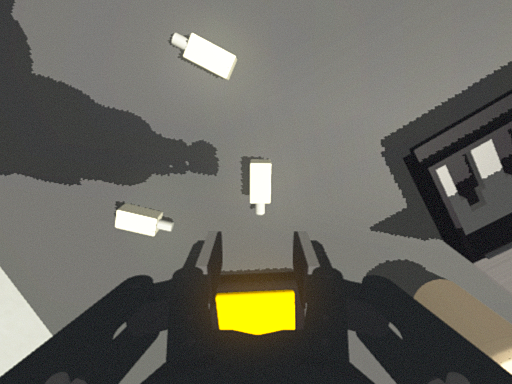

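Wrist view: block A at (260,182), stub down; the other two at (207,57) and (140,219). Grasping A.

move_arm(
  steps=[1.7,2.9,-45,0,0,0,1.7,2.9,-85,0,0,0,1.7,2.9,-110,0,0,0,1.7,2.9,-121,0,0,0,1.7,2.9,-121,0,0,0,1.7,2.9,-121,0,0,0],
)

```text
t: 20.6
ee_pos: [541.8, -258.4, 186.1]
orientation: [0.569, 3.087, -0.002]
ft_force: [0.1, -0.8, 0.5]
width: 40.0
finger_force: 0.0
```

move_arm(
  steps=[0,0,0,0,0,0,0,0,0,0,0,0,0,0,0,0,0,0,0,0,0,0,0,0,0,0,0,0,0,0,0,0,0,0,0,0],
  grip=5,
  newtons=60,
)

```text
t: 21.2
ee_pos: [541.9, -258.8, 186.6]
orientation: [0.57, 3.086, -0.002]
ft_force: [-1.0, 0.2, 7.0]
width: 17.8
finger_force: 59.1
```

move_arm(
  steps=[0,0,30,0,0,0,0,0,70,0,0,0,0,0,120,0,0,0,0,0,170,0,0,0,0,0,170,0,0,0,0,0,170,0,0,0],
)

```text
t: 21.8
ee_pos: [541.5, -258.5, 356.5]
orientation: [0.57, 3.086, -0.003]
ft_force: [-1.1, 1.1, -1.1]
width: 17.8
finger_force: 58.9
```

Run:
```python
from h import *
d=grab('wrist','w5.png'); cv2.imwrite('pics/w5c.png',cv2.resize(d['frame'][180:384,157:357],(600,612)[:1]+(600,)))
go([574,-45,185],192)
```

```text
shift [ 32.9 213.2 -14.4] turn [1.000e-02 4.000e-02 3.292e+01] j6 [-0.66  0.1  -0.    1.47  0.   -0.3 ]
```

View pics/w5c.png

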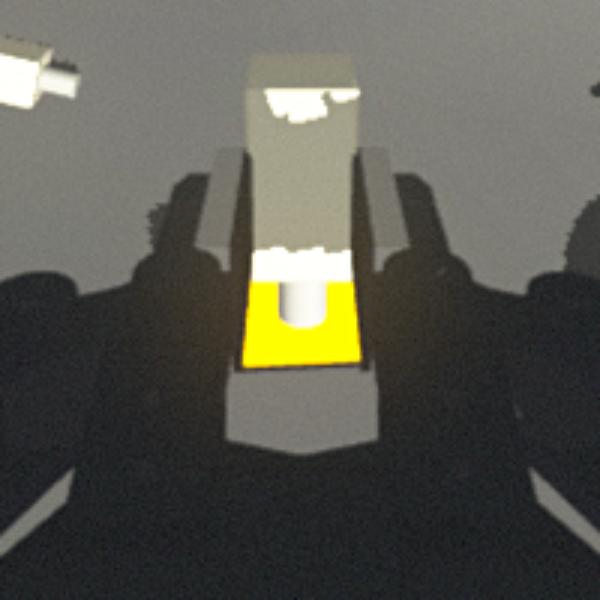

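Block A is held: front top edge in the crop (247–359, 88), stub at (303,300), centred between the pads. Next I fit its pose in the tool frame.

```bash
cat >> h.py <<'E'
from scipy.optimize import least_squares
def heldfit(d,s,obs):
    """obs: pixels of front-top L,R, front-bottom L,R, back-top L,R corners; front = tool +x. returns block centre in tool (x,y,z), pitch, yaw deg"""
    M=R.from_rotvec(s['orientation'])
    K=np.array([[20,-10,-10],[20,10,-10],[20,-10,10],[20,10,10],[-20,-10,-10],[-20,10,-10]],float)
    def f(q,raw=False):
        P=R.from_euler('zy',[q[4],q[3]],degrees=True).apply(K)+q[:3]
        p=proj(d,M.apply(P)+s['ee_pos'])
        if p[0,0]>p[1,0]: p=p[[1,0,3,2,5,4]]
        return (p-obs).ravel()
    r=least_squares(f,[0,0,170,0,0]); return r.x.round(2),np.abs(r.fun).max().round(2)
PK=np.array([[-11.0,2.33-67.5+45*i] for i in range(4)])
def place(q,i,z):
    """TCP shift so that a block at q in tool frame is over pocket i with its centre at z, in wrist-camera terms"""
    s=telemetry.read_state(); a=np.radians(192.0-q[4]*-1*0); x=np.array([np.cos(a),np.sin(a),0]); zz=np.array([0,0,-1.])
    T=R.from_matrix(np.c_[x,np.cross(zz,x),zz]); T=R.from_rotvec([0,0,np.radians(q[4])])*T
    p=cw([600.8,-2.5,12.0],[[*PK[i],z]])[0]
    print('shift',(p-T.apply(q[:3])-s['ee_pos']).round(1),'turn',np.degrees((T*R.from_rotvec(s['orientation']).inv()).as_rotvec()).round(2))
E
python3 - <<'E'
from h import *
d=load('w5.png'); s=telemetry.read_state()
cr=lambda u,v:[157+u/3,180+v/2.94]
q,e=heldfit(d,s,np.array([cr(247,88),cr(359,88),cr(247,55),cr(354,55),cr(253,250),cr(352,250)])); print(q,e)
# held yaw sanity, pocket 1
place(q,0,90); place(q,0,15)
E
```

```text
[-4.1100e+00  2.1000e-01  1.9473e+02  3.8300e+00 -1.6000e-01] 3.11
shift [ 58.5 188.6 -69.7] turn [1.000e-02 4.000e-02 3.276e+01]
shift [  58.5  188.6 -144.7] turn [1.000e-02 4.000e-02 3.276e+01]
```

Run:
```python
from h import *
d=load('w5.png'); s=telemetry.read_state()
cr=lambda u,v:[157+u/3,180+v/2.94]
q,e=heldfit(d,s,np.array([cr(247,88),cr(359,88),cr(247,55),cr(356,55),cr(253,281),cr(352,281)])); print(q,e)
M=R.from_rotvec(s['orientation'])
for x in (0,-5,-4): print(x,((proj(d,M.apply(np.array([[20,0,166.],[20,0,186],[-20,0,166]])+[x,0,0])+s['ee_pos'])-[157,180])*[3,2.94]).round(0).tolist())
place(q,0,90)
```

```text
[ 1.2700e+00  2.4000e-01  1.7738e+02 -1.4300e+00 -4.0000e-02] 1.79
0 [[301.0, 100.0], [301.0, 62.0], [301.0, 291.0]]
-5 [[301.0, 126.0], [301.0, 85.0], [301.0, 312.0]]
-4 [[301.0, 121.0], [301.0, 81.0], [301.0, 308.0]]
shift [ 63.8 189.7 -87. ] turn [1.000e-02 4.000e-02 3.288e+01]
```

move_arm(
  steps=[63.5,189.5,0,0,0,32.9,63.5,189.5,0,0,0,32.9,63.5,189.5,0,0,0,32.9,63.5,189.5,0,0,0,32.9,63.5,189.5,0,0,0,32.9,63.5,189.5,-40,0,0,32.9,63.5,189.5,-80,0,0,32.9,63.5,189.5,-110,0,0,32.9,63.5,189.5,-110,0,0,32.9,63.5,189.5,-110,0,0,32.9],
)

```text
t: 22.85
ee_pos: [604.0, -68.8, 243.6]
orientation: [0.327, -3.122, -0.002]
ft_force: [1.1, -0.0, -0.0]
width: 18.0
finger_force: 59.0
```

Run:
```python
from h import *
d=grab('wrist','w6.png'); cv2.imwrite('pics/w6c.png',cv2.resize(d['frame'][130:300,157:357],(706,600)))
s=telemetry.read_state(); print(s['ee_pos'],s['width'])
q=[1.5,.24,177.4,0,0]; place(q,0,67); place(q,0,15)
```

```text
[604.6783001  -68.96719368 245.26927545] 17.89211912872364
shift [ 0.4  0.5 -0.9] turn [0.01 0.03 0.05]
shift [  0.4   0.5 -52.9] turn [0.01 0.03 0.05]
```

View pics/w6c.png

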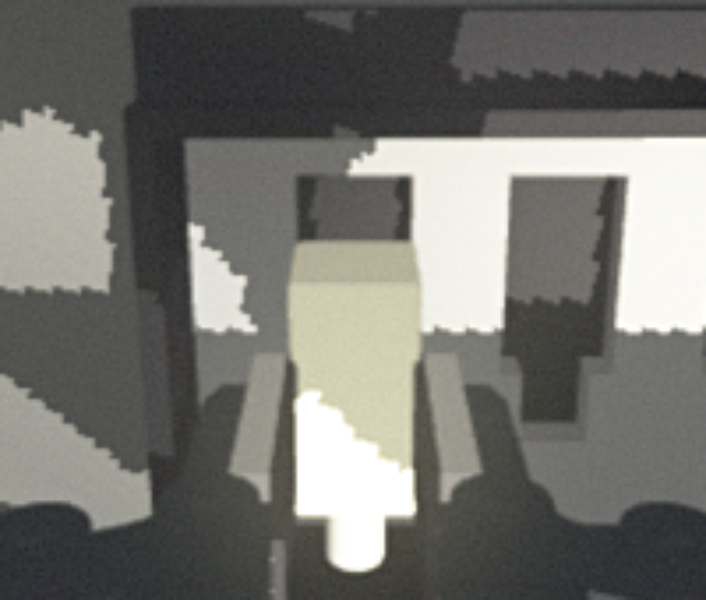

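Wrist crop: the held block (290–420, centre col 355) sits over pocket 1 (297–413, centre 355). Laterally aligned, so I lower it.

move_arm(
  steps=[0.4,0.4,-20,0,0,0,0.4,0.4,-36,0,0,0,0.4,0.4,-41,0,0,0,0.4,0.4,-43,0,0,0,0.4,0.4,-43,0,0,0,0.4,0.4,-43,0,0,0],
)

```text
t: 23.5
ee_pos: [605.3, -68.4, 202.1]
orientation: [-0.328, 3.123, -0.001]
ft_force: [0.1, -0.9, -0.6]
width: 17.9
finger_force: 59.0
```

move_arm(
  steps=[0,0,-2,0,0,0,0,0,-4,0,0,0,0,0,-6,0,0,0,0,0,-6,0,0,0],
)

```text
t: 23.9
ee_pos: [604.8, -68.2, 194.8]
orientation: [0.328, -3.124, -0.001]
ft_force: [-0.2, 0.2, -0.3]
width: 18.0
finger_force: 59.0
```

move_arm(
  steps=[0,0,-1,0,0,0,0,0,-2,0,0,0,0,0,-3,0,0,0,0,0,-3,0,0,0],
)

```text
t: 24.3
ee_pos: [604.9, -68.2, 192.0]
orientation: [0.328, -3.124, -0.0]
ft_force: [-0.1, 0.3, -1.0]
width: 17.8
finger_force: 59.0
```

move_arm(
  steps=[0,0,-0.8,0,0,0,0,0,-0.8,0,0,0,0,0,-0.8,0,0,0],
)

```text
t: 24.6
ee_pos: [605.0, -68.3, 191.6]
orientation: [-0.328, 3.124, 0.0]
ft_force: [-1.0, 1.0, 2.0]
width: 17.7
finger_force: 59.3
```

move_arm(
  steps=[0,0,0,0,0,0,0,0,0,0,0,0,0,0,0,0,0,0,0,0,0,0,0,0],
  grip=29,
)

```text
t: 25.0
ee_pos: [604.9, -68.2, 191.4]
orientation: [0.328, -3.124, -0.0]
ft_force: [-0.0, 0.4, 1.1]
width: 29.2
finger_force: 0.0
```

move_arm(
  steps=[0,0,20,0,0,0,0,0,60,0,0,0,0,0,110,0,0,0,0,0,140,0,0,0,0,0,140,0,0,0],
)

```text
t: 25.5
ee_pos: [606.2, -68.6, 337.3]
orientation: [-0.327, 3.117, -0.005]
ft_force: [0.4, -1.0, 0.7]
width: 29.5
finger_force: 0.0
```

Run:
```python
from h import *
d=grab('wrist','w7.png'); s=telemetry.read_state(); print(s['ee_pos'])
# fit seated block: hull of block raised by 5
f=d['frame'].astype(int)
p=proj(d,cw([600.8,-2.5,12],[[*PK[0],25],[*(PK[0]+[-20,-10]),25],[*(PK[0]+[-20,10]),25],[*(PK[0]+[20,0]),25],[*(PK[0]+[34,0]),20]])); print(p.round(1))
cv2.imwrite('pics/w7c.png',cv2.resize(f[140:240,int(p[0,0])-70:int(p[0,0])+80].astype(np.uint8),(750,500),interpolation=cv2.INTER_CUBIC))
```

```text
[605.68413694 -68.45694967 334.17646894]
[[258.9 175.2]
 [249.  156.2]
 [268.7 156.2]
 [258.8 193.5]
 [258.8 204.2]]
```

Contact came exactly at seat height (TCP 191.6), so block A is seated. Next, block B.

Run:
```python
from h import *
go([536.5,-391,150],235.6)
```

```text
shift [ -69.2 -322.5  -29.2] turn [-2.000e-02  2.700e-01  4.361e+01] j6 [-0.33  0.13 -0.01  1.43  0.   -0.54]
```

move_arm(
  steps=[-69,-322,0,0,0,43.6,-69,-322,0,0,0,43.6,-69,-322,0,0,0,43.6,-69,-322,0,0,0,43.6,-69,-322,0,0,0,43.6,-69,-322,-29,0,0,43.6,-69,-322,-29,0,0,43.6,-69,-322,-29,0,0,43.6,-69,-322,-29,0,0,43.6,-69,-322,-29,0,0,43.6],
  grip=40,
)

```text
t: 26.55
ee_pos: [536.1, -389.3, 301.8]
orientation: [1.466, -2.779, -0.002]
ft_force: [-0.5, 0.2, 0.6]
width: 40.2
finger_force: 0.0
```

Run:
```python
from h import *
d=grab('wrist','w8.png')
q=findblock(d,(536.5,-391,55.6)); go([q[0],q[1],31.5],q[2]+180)
w=load('w4.png'); findblock(w,(536.5,-391,55.6)); findblock(w,(422,-259,223))
```

```text
pred [256. 184.] found [263. 240.] area 9097
block [ 526.6 -384.6  328.2] resid 0.899
shift [  -9.8    4.4 -115.9] turn [-3.000e-02  2.000e-02 -8.742e+01] j6 [-0.82  0.3   0.13  1.4   0.   -1.8 ]
pred [138. 223.] found [141. 223.] area 999
block [ 535.5 -389.4   60.3] resid 0.126
pred [210.  61.] found [206.  61.] area 2258
block [ 413.8 -265.7  411.8] resid 0.484
```

Run:
```python
from h import *
d=load('w8.png'); f=d['frame'].astype(int)
for t in (130,160,190,215):
    n,l,s,c=cv2.connectedComponentsWithStats((f.min(2)>t).astype(np.uint8)); print(t,[(c[i].round().tolist(),s[i].tolist()) for i in range(1,n) if s[i,4]>80])
print(f[150:260:6,256].mean(1).round())
for t in (130,160,190,215):
    n,l,s,c=cv2.connectedComponentsWithStats((load('w4.png')['frame'].min(2)>t).astype(np.uint8)); print(t,[(c[i].round().tolist(),s[i].tolist()) for i in range(1,n) if s[i,4]>80])
```

```text
130 [([51.0, 43.0], [0, 0, 152, 126, 9914]), ([507.0, 12.0], [499, 0, 13, 36, 251]), ([263.0, 240.0], [217, 141, 88, 193, 9097]), ([3.0, 156.0], [0, 150, 9, 18, 86]), ([436.0, 201.0], [430, 195, 13, 15, 127]), ([429.0, 229.0], [412, 209, 35, 41, 798]), ([9.0, 354.0], [0, 333, 27, 40, 587])]
160 [([50.0, 42.0], [0, 0, 151, 125, 9785]), ([507.0, 12.0], [499, 0, 13, 35, 235]), ([260.0, 189.0], [249, 167, 23, 53, 988]), ([436.0, 201.0], [431, 195, 12, 14, 104]), ([429.0, 229.0], [413, 210, 34, 39, 755]), ([9.0, 354.0], [0, 334, 27, 38, 565])]
190 [([47.0, 43.0], [0, 0, 148, 125, 8550]), ([507.0, 11.0], [500, 0, 12, 33, 209]), ([260.0, 189.0], [249, 167, 23, 52, 944]), ([429.0, 229.0], [413, 210, 34, 39, 730]), ([8.0, 354.0], [0, 335, 26, 37, 506])]
215 [([260.0, 188.0], [250, 167, 22, 52, 905]), ([429.0, 229.0], [413, 210, 34, 39, 701])]
[139.  77. 113. 254. 254. 254. 254. 254. 254. 255. 214. 216. 142. 143.
 144. 140. 142. 142. 145.]
130 [([206.0, 61.0], [171, 32, 73, 67, 2258]), ([405.0, 104.0], [346, 55, 140, 84, 2286]), ([486.0, 159.0], [471, 139, 31, 40, 736]), ([260.0, 186.0], [249,
[... 433 characters left out ...]
, 210, 58, 27, 930]), ([17.0, 326.0], [0, 267, 53, 109, 2908]), ([507.0, 364.0], [500, 354, 12, 20, 127])]
190 [([206.0, 54.0], [172, 33, 64, 45, 1426]), ([486.0, 159.0], [472, 140, 29, 38, 650]), ([260.0, 185.0], [250, 163, 22, 52, 938]), ([446.0, 180.0], [437, 166, 19, 30, 266]), ([139.0, 223.0], [115, 210, 57, 26, 852]), ([17.0, 326.0], [0, 268, 52, 108, 2861]), ([507.0, 365.0], [501, 359, 11, 15, 93])]
215 [([206.0, 54.0], [173, 33, 63, 45, 1357]), ([260.0, 184.0], [250, 163, 21, 52, 907]), ([138.0, 223.0], [115, 210, 56, 26, 804]), ([33.0, 316.0], [19, 304, 29, 30, 88]), ([21.0, 320.0], [6, 312, 28, 18, 130]), ([3.0, 328.0], [0, 317, 10, 20, 82]), ([25.0, 353.0], [0, 334, 51, 41, 159])]
```

Run:
```python
from h import *
d=load('w8.png')
q=findblock(d,(536.5,-391,55.6),165); go([q[0],q[1],31.5],q[2]+180)
w=load('w4.png'); findblock(w,(422,-259,223),165); findblock(w,(540,-257,-20),165)
```

```text
pred [256. 184.] found [260. 189.] area 977
block [ 535.7 -384.9   53.5] resid 0.122
shift [  -0.7    4.2 -115.9] turn [-0.03 -0.01 -2.13] j6 [-0.82  0.3   0.13  1.4   0.   -1.8 ]
pred [210.  61.] found [206.  54.] area 1502
block [ 419.8 -257.2  223.6] resid 0.038
pred [260. 182.] found [260. 185.] area 961
block [ 542.1 -257.8  -21.3] resid 0.096
```

move_arm(
  steps=[-0.7,4.2,-45,0,0,-1.5,-0.7,4.2,-80,0,0,-1.5,-0.7,4.2,-105,0,0,-1.5,-0.7,4.2,-116,0,0,-1.5,-0.7,4.2,-116,0,0,-1.5,-0.7,4.2,-116,0,0,-1.5],
)

```text
t: 27.2
ee_pos: [535.9, -386.0, 188.2]
orientation: [-1.429, 2.797, -0.003]
ft_force: [0.1, -0.1, 0.5]
width: 40.1
finger_force: 0.0
```

move_arm(
  steps=[0,0,0,0,0,0,0,0,0,0,0,0,0,0,0,0,0,0,0,0,0,0,0,0,0,0,0,0,0,0,0,0,0,0,0,0],
  grip=5,
)

```text
t: 27.8
ee_pos: [535.9, -386.7, 188.8]
orientation: [-1.428, 2.797, -0.005]
ft_force: [-0.4, 1.0, 5.9]
width: 17.4
finger_force: 58.8
```

move_arm(
  steps=[0,0,30,0,0,0,0,0,70,0,0,0,0,0,120,0,0,0,0,0,170,0,0,0,0,0,170,0,0,0,0,0,170,0,0,0],
)

```text
t: 28.4
ee_pos: [535.6, -386.5, 359.0]
orientation: [-1.428, 2.797, -0.007]
ft_force: [-0.2, -0.0, -0.2]
width: 17.3
finger_force: 58.9
```

Run:
```python
from h import *
d=grab('wrist','w9.png'); f=d['frame'].astype(int); s=telemetry.read_state()
g=load('w5.png')['frame'].astype(int)
print('w9',f[190:290:2,258].mean(1).round().astype(int).tolist()); print('w5',g[190:290:2,258].mean(1).round().astype(int).tolist())
for r in (203,212,225,240,250): print(r,f[r,225:292:1].mean(1).astype(int).tolist())
```

```text
w9 [141, 139, 144, 145, 130, 124, 125, 125, 123, 120, 233, 254, 254, 254, 254, 254, 254, 254, 254, 254, 254, 254, 254, 254, 254, 254, 254, 254, 254, 254, 254, 254, 254, 254, 254, 254, 254, 254, 254, 254, 254, 254, 247, 238, 239, 240, 239, 239, 239, 241]
w5 [126, 123, 129, 124, 132, 137, 131, 132, 136, 129, 227, 254, 253, 253, 254, 253, 152, 155, 154, 159, 157, 158, 155, 156, 154, 151, 157, 160, 156, 155, 157, 156, 153, 156, 156, 155, 157, 173, 255, 254, 253, 254, 254, 248, 248, 247, 247, 247, 248, 247]
203 [130, 134, 137, 137, 132, 140, 139, 137, 143, 134, 142, 136, 138, 139, 139, 131, 120, 122, 122, 123, 122, 123, 125, 125, 120, 124, 127, 127, 122, 127, 124, 123, 122, 124, 122, 126, 127, 122, 125, 129, 125, 126, 126, 125, 128, 125, 128, 126, 125, 128, 136, 137, 140, 140, 138, 140, 136, 137, 138, 141, 139, 141, 135, 137, 135, 139, 135]
212 [133, 136, 138, 136, 132, 142, 141, 139, 140, 142, 141, 137, 140, 131, 156, 246, 255, 254, 254, 254, 253, 253, 254, 254, 254, 254, 254, 254, 254, 254, 254, 254, 254, 254, 254, 254, 254, 254, 254, 254, 254, 254, 254, 254, 255, 253, 170, 134, 137, 14
[... 378 characters left out ...]
146, 144, 148, 147, 146, 145, 142, 146, 142, 142]
240 [65, 68, 90, 107, 114, 111, 112, 112, 112, 113, 118, 110, 89, 76, 73, 89, 219, 255, 255, 254, 253, 253, 253, 253, 253, 253, 253, 254, 254, 253, 253, 254, 254, 254, 254, 254, 254, 254, 254, 254, 254, 254, 254, 254, 254, 254, 255, 255, 255, 114, 68, 82, 90, 101, 117, 120, 110, 116, 112, 111, 113, 114, 102, 84, 71, 68, 69]
250 [100, 112, 114, 111, 112, 109, 110, 113, 116, 113, 96, 79, 81, 73, 73, 71, 91, 170, 249, 254, 254, 254, 254, 253, 253, 253, 253, 254, 254, 254, 254, 254, 254, 254, 254, 254, 254, 254, 254, 254, 254, 254, 254, 254, 254, 254, 255, 253, 139, 68, 73, 80, 78, 75, 97, 115, 116, 108, 112, 112, 108, 115, 107, 113, 103, 81, 70]
```

Run:
```python
from h import *
d=load('w9.png'); f=d['frame']; m=((f.min(2)>215)).astype(np.uint8); 
n,l,s,c=cv2.connectedComponentsWithStats(m); i=l[240,257]; print(s[i])
for r in range(204,292,4):
    k=np.nonzero(l[r]==i)[0]; print(r,(k.min(),k.max()) if len(k) else None, end=' ')
```

```text
[ 240  210   36   80 2091]
204 None 208 None 212 (np.int64(240), np.int64(270)) 216 (np.int64(242), np.int64(273)) 220 (np.int64(240), np.int64(275)) 224 (np.int64(243), np.int64(273)) 228 (np.int64(242), np.int64(272)) 232 (np.int64(242), np.int64(273)) 236 (np.int64(242), np.int64(273)) 240 (np.int64(242), np.int64(273)) 244 (np.int64(242), np.int64(272)) 248 (np.int64(242), np.int64(272)) 252 (np.int64(242), np.int64(272)) 256 (np.int64(243), np.int64(272)) 260 (np.int64(242), np.int64(272)) 264 (np.int64(242), np.int64(272)) 268 (np.int64(242), np.int64(272)) 272 (np.int64(242), np.int64(273)) 276 (np.int64(255), np.int64(260)) 280 (np.int64(254), np.int64(260)) 284 (np.int64(255), np.int64(260)) 288 (np.int64(254), np.int64(260))
```

Run:
```python
from h import *
place([1.5,0.1,178.8,0,0],1,69); go([595.6,-24.2,90],192)
```

```text
shift [  60.5  361.8 -109. ] turn [ 5.000e-02  2.000e-02 -4.208e+01]
shift [  60.3  361.9 -111.8] turn [ 5.000e-02  2.000e-02 -4.208e+01] j6 [-0.82  0.28  0.21  1.5  -0.   -1.77]
```

move_arm(
  steps=[60.4,361.8,0,0,0,-42.1,60.4,361.8,0,0,0,-42.1,60.4,361.8,0,0,0,-42.1,60.4,361.8,0,0,0,-42.1,60.4,361.8,0,0,0,-42.1,60.4,361.8,0,0,0,-42.1,60.4,361.8,0,0,0,-42.1,60.4,361.8,0,0,0,-42.1,60.4,361.8,-40,0,0,-42.1,60.4,361.8,-80,0,0,-42.1,60.4,361.8,-110,0,0,-42.1,60.4,361.8,-110,0,0,-42.1],
)

```text
t: 29.65
ee_pos: [592.9, -23.4, 239.9]
orientation: [0.327, -3.115, -0.006]
ft_force: [-0.3, 0.2, -0.2]
width: 17.4
finger_force: 59.0
```

Run:
```python
from h import *
d=grab('wrist','w10.png'); place([1.5,0.1,178.8,0,0],1,15)
f=d['frame'].mean(2); print(telemetry.read_state()['width'])
for r in (185,190,220,240): print(r,f[r,225:295].astype(int).tolist())
```

```text
shift [  1.7  -0.5 -49.5] turn [-0.1  -0.35  0.02]
17.11633872966887
185 [127, 127, 124, 128, 125, 126, 123, 126, 120, 126, 126, 119, 107, 86, 89, 86, 81, 88, 86, 84, 85, 88, 95, 104, 104, 106, 104, 101, 105, 104, 95, 126, 159, 157, 156, 161, 159, 161, 161, 158, 162, 159, 158, 150, 147, 173, 223, 244, 242, 240, 241, 240, 241, 240, 241, 243, 241, 242, 243, 242, 242, 244, 243, 242, 243, 244, 245, 243, 243, 244]
190 [131, 132, 126, 125, 130, 128, 124, 129, 127, 123, 127, 122, 105, 76, 74, 76, 74, 81, 72, 76, 72, 69, 74, 83, 94, 101, 102, 101, 98, 101, 104, 105, 106, 101, 98, 103, 101, 101, 106, 101, 95, 76, 67, 65, 72, 154, 235, 246, 238, 240, 240, 242, 241, 240, 241, 242, 243, 242, 244, 244, 242, 244, 242, 244, 243, 242, 245, 244, 244, 245]
220 [236, 236, 238, 218, 142, 132, 140, 133, 136, 136, 137, 136, 127, 123, 168, 209, 209, 206, 209, 205, 208, 210, 205, 207, 206, 206, 205, 205, 209, 204, 206, 209, 205, 203, 203, 203, 205, 206, 205, 207, 204, 204, 205, 206, 207, 203, 208, 203, 204, 199, 198, 229, 243, 242, 241, 242, 243, 243, 242, 243, 243, 243, 243, 243, 243, 243, 244, 244, 244, 246]
240 [104, 107, 138, 165, 160, 165, 163, 166, 160, 164, 163, 152, 117, 98, 88, 91, 169, 234, 230, 224, 202, 205, 205, 206, 207, 206, 205, 208, 210, 209, 211, 210, 208, 208, 207, 209, 209, 208, 207, 209, 208, 208, 207, 208, 209, 206, 205, 214, 181, 88, 81, 84, 99, 132, 159, 155, 159, 153, 156, 153, 152, 156, 140, 105, 79, 78, 81, 79, 81, 75]
```

move_arm(
  steps=[0,0,0,0,0,0,0,0,0,0,0,0],
)

```text
t: 29.9
ee_pos: [596.4, -24.5, 248.5]
orientation: [-0.327, 3.122, -0.001]
ft_force: [-0.2, 0.7, -0.1]
width: 17.8
finger_force: 59.0
```

Run:
```python
from h import *
d=grab('wrist','w11.png'); place([1.5,0.1,178.8,0,0],1,15); s=telemetry.read_state(); print(s['ee_pos'],s['orientation'])
f=d['frame'].mean(2)
def ed(row,a,b): 
    p=np.diff(f[row-1:row+2,a:b].mean(0)); return sorted([(round(abs(p[k])),k+a+.5) for k in np.argsort(-np.abs(p))[:5]],key=lambda t:t[1])
for r in (184,187,190,193): print(r,ed(r,228,290))
for r in (210,215,220): print(r,ed(r,232,285))
g=load('w6.png')['frame'].mean(2); f=g
for r in (184,187,190,193): print('w6',r,ed(r,228,290))
for r in (210,215,220): print(r,ed(r,232,285))
```

```text
shift [ -0.7   0.2 -54.7] turn [0.04 0.17 0.02]
[596.38656911 -24.51489669 248.52953672] [-3.27487254e-01  3.12164016e+00 -1.52186596e-03]
184 [(29, np.float64(241.5)), (18, np.float64(242.5)), (18, np.float64(272.5)), (102, np.float64(273.5)), (62, np.float64(274.5))]
187 [(24, np.float64(241.5)), (23, np.float64(242.5)), (26, np.float64(270.5)), (104, np.float64(273.5)), (63, np.float64(274.5))]
190 [(21, np.float64(241.5)), (25, np.float64(242.5)), (17, np.float64(272.5)), (104, np.float64(273.5)), (61, np.float64(274.5))]
193 [(24, np.float64(242.5)), (24, np.float64(269.5)), (26, np.float64(272.5)), (98, np.float64(273.5)), (58, np.float64(274.5))]
210 [(37, np.float64(237.5)), (35, np.float64(238.5)), (5, np.float64(239.5)), (29, np.float64(275.5)), (18, np.float64(276.5))]
215 [(12, np.float64(237.5)), (36, np.float64(238.5)), (25, np.float64(239.5)), (25, np.float64(275.5)), (16, np.float64(276.5))]
220 [(34, np.float64(238.5)), (30, np.float64(239.5)), (22, np.float64(274.5)), (44, np.float64(275.5)), (17, np.float64(276.5))]
w6 184 [(33, np.float64(240.5)), (26, np.float64(
[... 170 characters left out ...]
, np.float64(273.5)), (29, np.float64(274.5))]
w6 190 [(28, np.float64(240.5)), (23, np.float64(241.5)), (64, np.float64(272.5)), (88, np.float64(273.5)), (30, np.float64(274.5))]
w6 193 [(32, np.float64(240.5)), (20, np.float64(241.5)), (22, np.float64(269.5)), (77, np.float64(272.5)), (84, np.float64(273.5))]
210 [(18, np.float64(237.5)), (39, np.float64(238.5)), (12, np.float64(239.5)), (34, np.float64(275.5)), (23, np.float64(276.5))]
215 [(33, np.float64(237.5)), (39, np.float64(238.5)), (9, np.float64(239.5)), (23, np.float64(275.5)), (26, np.float64(276.5))]
220 [(27, np.float64(237.5)), (43, np.float64(238.5)), (7, np.float64(239.5)), (22, np.float64(275.5)), (20, np.float64(276.5))]
```

Aligned after settling (pocket centre col 258, block 257.3). Lowering.

move_arm(
  steps=[-0.5,0.3,-20,0,0,0,-0.5,0.3,-36,0,0,0,-0.5,0.3,-42,0,0,0,-0.5,0.3,-45,0,0,0,-0.5,0.3,-48,0,0,0,-0.5,0.3,-50,0,0,0,-0.5,0.3,-51,0,0,0,-0.5,0.3,-52,0,0,0,-0.5,0.3,-52,0,0,0,-0.5,0.3,-52,0,0,0],
)

```text
t: 30.95
ee_pos: [595.2, -24.0, 194.6]
orientation: [-0.328, 3.124, 0.0]
ft_force: [0.2, -0.5, 0.5]
width: 17.6
finger_force: 59.0
```

move_arm(
  steps=[0,0,-1,0,0,0,0,0,-2,0,0,0,0,0,-2,0,0,0],
)

```text
t: 31.25
ee_pos: [595.3, -23.9, 193.8]
orientation: [-0.328, 3.124, -0.0]
ft_force: [-4.2, 2.7, 10.6]
width: 17.5
finger_force: 60.2
```

Seated (contact at TCP 193.8 = 188.8 + 5). Releasing, then moving to block D.

move_arm(
  steps=[0,0,1,0,0,0,0,0,1,0,0,0,0,0,1,0,0,0,0,0,1,0,0,0,0,0,1,0,0,0],
  grip=29,
)

```text
t: 31.75
ee_pos: [595.1, -23.9, 193.3]
orientation: [0.328, -3.124, -0.0]
ft_force: [-0.1, 0.5, -0.9]
width: 29.0
finger_force: 0.0
```

move_arm(
  steps=[0,0,20,0,0,0,0,0,60,0,0,0,0,0,110,0,0,0,0,0,140,0,0,0,0,0,140,0,0,0,0,0,140,0,0,0],
)

```text
t: 32.35
ee_pos: [595.4, -24.0, 333.9]
orientation: [-0.328, 3.123, -0.001]
ft_force: [1.1, -0.6, -1.2]
width: 28.9
finger_force: 0.0
```

Run:
```python
from h import *
d=grab('wrist','w12.png'); t=grab('top','t3.png')
f=t['frame'].astype(int); m=f.min(2)>110; m[:200]=0; m[310:]=0; m[:,:70]=0; m[:,450:]=0
for x in rects(t,m,18,40): print(x)
go([420,-258,150],42.9)
```

```text
(array([130.3, 248.9]), np.int32(12229), array([455.8, 340.5]), array([409.2, 301.8]), 88.7)
(array([309.8, 206.2]), np.int32(100), array([ 577.3, -149.2]), array([42.2, 28. ]), 9.4)
(array([309.6, 280.8]), np.int32(2088), array([ 387. , -148.6]), array([113. , 194.8]), 81.1)
(array([353.8, 262.6]), np.int32(101), array([ 419.4, -260.5]), array([39.2, 17.7]), 42.8)
shift [-174.8 -234.2  -26.8] turn [  -0.17    0.   -149.08] j6 [-0.26  0.09 -0.05  1.43  0.   -0.47]
```

move_arm(
  steps=[-174,-234,0,0,0,-90,-174,-234,0,0,0,-90,-174,-234,0,0,0,-90,-174,-234,0,0,0,-90,-174,-234,0,0,0,-90,-174,-234,0,0,0,-90,-174,-234,0,0,0,-90,-174,-234,0,0,0,-90,-174,-234,0,0,0,-90,-174,-234,0,0,0,-90,-174,-234,0,0,0,-90,-174,-234,0,0,0,-90],
  grip=40,
)

```text
t: 33.65
ee_pos: [420.8, -257.7, 331.8]
orientation: [-1.977, -2.438, -0.001]
ft_force: [0.5, -0.3, -0.0]
width: 40.3
finger_force: 0.0
```

move_arm(
  steps=[0,0,-27,0,0,-59,0,0,-27,0,0,-59,0,0,-27,0,0,-59,0,0,-27,0,0,-59,0,0,-27,0,0,-59,0,0,-27,0,0,-59,0,0,-27,0,0,-59,0,0,-27,0,0,-59,0,0,-27,0,0,-59,0,0,-27,0,0,-59],
)

```text
t: 34.65
ee_pos: [421.1, -257.8, 306.1]
orientation: [-2.921, -1.156, 0.0]
ft_force: [-0.4, 0.2, 0.2]
width: 40.0
finger_force: 0.0
```

Run:
```python
from h import *
d=grab('wrist','w13.png')
q=findblock(d,(420,-258,222.9),165); go([q[0],q[1],31.5],q[2]+180)
```

```text
pred [257. 185.] found [256. 188.] area 1000
block [ 419.7 -257.4  222.6] resid 0.039
shift [  -1.4    0.5 -119.7] turn [-0.01 -0.02 -0.53] j6 [-0.82 -0.22 -0.39  1.4  -0.    1.57]
```

move_arm(
  steps=[-1.4,0.5,-45,0,0,0,-1.4,0.5,-80,0,0,0,-1.4,0.5,-108,0,0,0,-1.4,0.5,-119.5,0,0,0,-1.4,0.5,-119.5,0,0,0,-1.4,0.5,-119.5,0,0,0],
)

```text
t: 35.3
ee_pos: [420.1, -257.9, 188.2]
orientation: [2.922, 1.151, 0.001]
ft_force: [-0.7, -0.1, 0.7]
width: 40.0
finger_force: 0.0
```

move_arm(
  steps=[0,0,0,0,0,0,0,0,0,0,0,0,0,0,0,0,0,0,0,0,0,0,0,0,0,0,0,0,0,0,0,0,0,0,0,0],
  grip=5,
)

```text
t: 35.9
ee_pos: [420.4, -258.1, 188.9]
orientation: [2.92, 1.15, 0.002]
ft_force: [-0.1, 0.6, 6.2]
width: 17.5
finger_force: 58.6
```

move_arm(
  steps=[0,0,30,0,0,0,0,0,70,0,0,0,0,0,120,0,0,0,0,0,170,0,0,0,0,0,170,0,0,0,0,0,170,0,0,0],
)

```text
t: 36.5
ee_pos: [420.1, -257.8, 359.2]
orientation: [2.919, 1.15, 0.002]
ft_force: [0.4, 0.3, -1.3]
width: 17.5
finger_force: 59.0
```

Run:
```python
from h import *
d=grab('wrist','w14.png'); f=d['frame'].mean(2)
def runs(v,a): 
    p=np.diff(v); return [(round(p[k]),k+a+.5) for k in np.nonzero(np.abs(p)>12)[0]]
print(runs(f[190:300,262:268].mean(1),190)); print(runs(f[190:300,257:259].mean(1),190))
for r in (204,214,226,240,255,268,280): print(r,runs(f[r-1:r+2,232:288].mean(0),232))
go([586.2,20,90],192)
```

```text
[(31, np.float64(202.5)), (36, np.float64(203.5)), (23, np.float64(214.5)), (50, np.float64(215.5)), (-78, np.float64(278.5)), (-52, np.float64(279.5))]
[(32, np.float64(202.5)), (35, np.float64(203.5)), (23, np.float64(214.5)), (51, np.float64(215.5)), (-88, np.float64(278.5)), (-38, np.float64(279.5)), (50, np.float64(280.5)), (-26, np.float64(281.5)), (-36, np.float64(282.5)), (-18, np.float64(295.5)), (14, np.float64(296.5))]
204 [(26, np.float64(240.5)), (20, np.float64(241.5)), (-22, np.float64(272.5)), (-26, np.float64(273.5))]
214 [(33, np.float64(238.5)), (44, np.float64(239.5)), (-34, np.float64(274.5)), (-41, np.float64(275.5))]
226 [(71, np.float64(238.5)), (71, np.float64(239.5)), (-48, np.float64(274.5)), (-111, np.float64(275.5)), (-19, np.float64(276.5)), (16, np.float64(279.5))]
240 [(-41, np.float64(236.5)), (-31, np.float64(237.5)), (55, np.float64(240.5)), (81, np.float64(241.5)), (44, np.float64(242.5)), (-63, np.float64(272.5)), (-104, np.float64(273.5)), (-13, np.float64(274.5)), (23, np.float64(276.5)), (45, np.float64(277.5)), (18, np.float64(278.5)), (-16, n
[... 719 characters left out ...]
, np.float64(271.5)), (-95, np.float64(272.5)), (-60, np.float64(273.5)), (14, np.float64(276.5)), (18, np.float64(279.5)), (71, np.float64(280.5)), (58, np.float64(281.5)), (-40, np.float64(283.5)), (-66, np.float64(284.5)), (-41, np.float64(285.5))]
280 [(16, np.float64(239.5)), (25, np.float64(240.5)), (13, np.float64(241.5)), (24, np.float64(256.5)), (34, np.float64(257.5)), (25, np.float64(258.5)), (-12, np.float64(261.5)), (-14, np.float64(262.5)), (-18, np.float64(263.5)), (-27, np.float64(264.5)), (-33, np.float64(265.5)), (-29, np.float64(273.5)), (15, np.float64(276.5))]
shift [ 166.4  277.5 -112.4] turn [-4.0000e-02  8.0000e-02  1.4901e+02] j6 [-0.82 -0.23 -0.31  1.49 -0.    1.57]
```

Run:
```python
from h import *
d=load('w14.png'); s=telemetry.read_state()
print(heldfit(d,s,np.array([[239.3,215.3],[275.3,215.3],[240.9,203.3],[273.3,203.3],[241.8,279],[272.8,279]])))
d=load('w5.png');s['ee_pos']=np.array([541.5,-258.5,356.5]);s['orientation']=np.array([.57,3.086,-.003])
print(heldfit(d,s,np.array([[239.3,209.8],[276.5,209.8],[239.5,198.7],[275.3,198.7],[241.5,275.6],[274.3,275.6]])))
place([-1.4,0.1,178.9,0,0],2,69)
```

```text
(array([-2.0400e+00,  9.6000e-01,  1.8146e+02, -1.2900e+00,  1.0000e-02]), np.float64(1.43))
(array([ 2.2200e+00,  5.8000e-01,  1.7969e+02, -1.5800e+00, -1.4000e-01]), np.float64(1.56))
shift [ 163.7  276.6 -109.5] turn [-4.0000e-02  8.0000e-02  1.4901e+02]
```

move_arm(
  steps=[163,276.5,0,0,0,95,163,276.5,0,0,0,95,163,276.5,0,0,0,95,163,276.5,0,0,0,95,163,276.5,0,0,0,95,163,276.5,0,0,0,95,163,276.5,0,0,0,95,163,276.5,0,0,0,95,163,276.5,0,0,0,95,163,276.5,0,0,0,95,163,276.5,0,0,0,95,163,276.5,0,0,0,95],
)

```text
t: 37.75
ee_pos: [582.3, 19.2, 355.2]
orientation: [-1.121, -2.932, 0.001]
ft_force: [-1.3, -0.4, -0.3]
width: 17.5
finger_force: 59.0
```

move_arm(
  steps=[0,0,0,0,0,54,0,0,0,0,0,54,0,0,0,0,0,54,0,0,0,0,0,54,0,0,-40,0,0,54,0,0,-80,0,0,54,0,0,-109,0,0,54,0,0,-109,0,0,54,0,0,-109,0,0,54,0,0,-109,0,0,54,0,0,-109,0,0,54],
)

```text
t: 38.85
ee_pos: [583.5, 18.9, 250.0]
orientation: [-0.325, 3.122, -0.001]
ft_force: [0.1, 0.7, 0.0]
width: 17.6
finger_force: 59.0
```

Run:
```python
from h import *
d=grab('wrist','w15.png'); f=d['frame'].mean(2); place([-2.0,0.1,178.9,0,0],2,15); s=telemetry.read_state(); print(s['ee_pos'],s['width'])
def runs(v,a): 
    p=np.diff(v); return [(round(p[k]),k+a+.5) for k in np.nonzero(np.abs(p)>15)[0]]
for r in (187,192,222,226): print(r,runs(f[r-1:r+2,228:290].mean(0),228))
```

```text
shift [ -0.5   0.  -55.9] turn [0.03 0.15 0.08]
[583.41708705  18.94673138 249.78826652] 17.38691668941229
187 [(-27, np.float64(241.5)), (-21, np.float64(269.5)), (53, np.float64(272.5)), (89, np.float64(273.5)), (38, np.float64(274.5))]
192 [(-26, np.float64(241.5)), (53, np.float64(272.5)), (86, np.float64(273.5)), (30, np.float64(274.5))]
222 [(17, np.float64(237.5)), (30, np.float64(238.5)), (18, np.float64(239.5)), (-19, np.float64(274.5)), (-33, np.float64(275.5)), (19, np.float64(278.5)), (28, np.float64(279.5)), (-16, np.float64(280.5)), (-47, np.float64(281.5)), (20, np.float64(286.5)), (27, np.float64(287.5)), (-16, np.float64(288.5))]
226 [(30, np.float64(238.5)), (37, np.float64(239.5)), (-25, np.float64(274.5)), (-46, np.float64(275.5))]
```

Aligned (pocket centre 257.5, block 257). Lowering.

move_arm(
  steps=[-0.4,0.3,-20,0,0,0,-0.4,0.3,-36,0,0,0,-0.4,0.3,-42,0,0,0,-0.4,0.3,-45,0,0,0,-0.4,0.3,-48,0,0,0,-0.4,0.3,-50,0,0,0,-0.4,0.3,-52,0,0,0,-0.4,0.3,-54,0,0,0,-0.4,0.3,-54,0,0,0,-0.4,0.3,-54,0,0,0],
)

```text
t: 39.9
ee_pos: [582.4, 19.3, 194.1]
orientation: [-0.328, 3.124, 0.0]
ft_force: [0.6, -0.6, -0.0]
width: 17.4
finger_force: 59.0
```

move_arm(
  steps=[0,0,-1,0,0,0,0,0,-2,0,0,0,0,0,-2,0,0,0],
)

```text
t: 40.2
ee_pos: [582.4, 19.4, 193.9]
orientation: [-0.328, 3.124, -0.001]
ft_force: [-8.5, 1.0, 17.4]
width: 17.7
finger_force: 61.0
```

move_arm(
  steps=[0,0,1.5,0,0,0,0,0,1.5,0,0,0,0,0,1.5,0,0,0,0,0,1.5,0,0,0,0,0,1.5,0,0,0],
  grip=29,
)

```text
t: 40.7
ee_pos: [582.3, 19.4, 193.2]
orientation: [0.328, -3.124, -0.0]
ft_force: [-0.1, -0.9, -0.5]
width: 28.9
finger_force: 0.0
```

move_arm(
  steps=[0,0,20,0,0,0,0,0,60,0,0,0,0,0,110,0,0,0,0,0,150,0,0,0,0,0,170,0,0,0,0,0,170,0,0,0,0,0,170,0,0,0],
)

```text
t: 41.4
ee_pos: [582.4, 19.3, 363.1]
orientation: [-0.328, 3.124, 0.0]
ft_force: [-0.0, 0.1, 0.3]
width: 28.9
finger_force: 0.0
```

Run:
```python
from h import *
d=grab('wrist','w16.png'); s=telemetry.read_state(); print(s['ee_pos'],s['joint_positions'].round(2))
a=cv2.resize(d['frame'][120:250,120:512],(784,260)); t=grab('top','t4.png'); b=cv2.resize(t['frame'][150:300,65:460],(784,298))
cv2.imwrite('pics/c16.png',np.vstack([a,b]))
C=[600.8,-2.5,12]
print(((proj(d,cw(C,[[0,125+2.3,60],[0,127+75*.34,60+75*.94],[0,127+75*.5,60+75*.866]]))-[120,120])*2).round(0).tolist())
```

```text
[582.13206342  19.38376519 362.12251992] [-0.19  0.05 -0.04  1.49  0.   -0.4 ]
[[473.0, 149.0], [598.0, 206.0], [620.0, 200.0]]
```

View pics/c16.png

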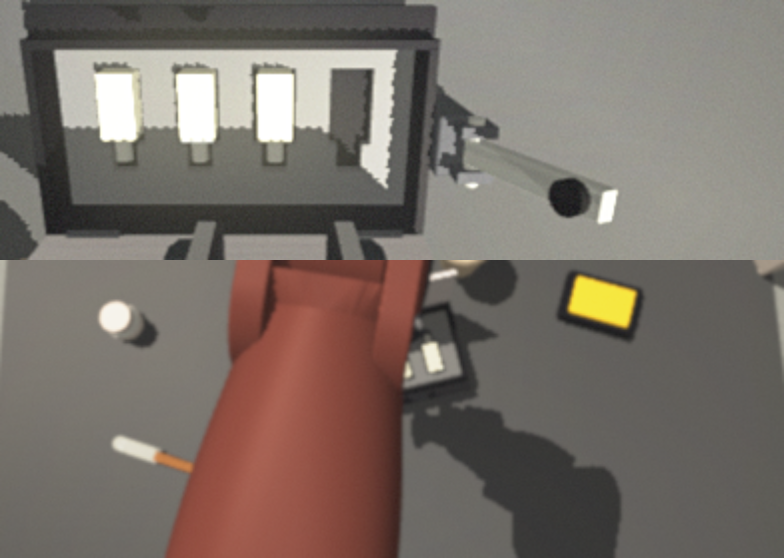

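Top half: three blocks seated in pockets 1–3 at cols 117, 196 and 275, stubs in the grooves; the clamp bar end at (607,205) is leaning out ~22°. Bottom half: no blocks left on the bench, and the spatula, jar and sponge are unmoved. Now closing the lid from behind.

move_arm(
  steps=[0,0,15,0,0,0,40,1,15,0,0,0,80,2,15,0,0,0,112,3,15,0,0,0,112,3,15,0,0,0,112,3,15,0,0,0,112,3,15,0,0,0],
  grip=0,
)

```text
t: 42.2
ee_pos: [693.8, 22.5, 379.0]
orientation: [0.328, -3.124, -0.0]
ft_force: [0.5, 0.8, -0.3]
width: -0.1
finger_force: 0.0
```

move_arm(
  steps=[0,0,-20,0,0,0,0,0,-40,0,0,0,0,0,-60,0,0,0,0,0,-64,0,0,0,0,0,-64,0,0,0],
)

```text
t: 42.7
ee_pos: [693.6, 22.4, 314.9]
orientation: [0.328, -3.124, -0.0]
ft_force: [0.8, -0.2, 0.5]
width: -0.0
finger_force: 0.0
```

move_arm(
  steps=[-11.7,-2.5,0,0,0,0,-23.5,-5,0,0,0,0,-35.2,-7.5,0,0,0,0,-47,-10,-2,0,0,0,-58.7,-12.5,-5,0,0,0,-58.7,-12.5,-5,0,0,0],
)

```text
t: 43.3
ee_pos: [635.1, 9.7, 311.5]
orientation: [-0.327, 3.122, -0.001]
ft_force: [-0.4, -0.0, -0.0]
width: 0.0
finger_force: 0.0
```

move_arm(
  steps=[-11.7,-2.5,-5,0,0,0,-22.3,-4.8,-12,0,0,0,-32.3,-6.8,-19,0,0,0,-32.3,-6.8,-19,0,0,0],
)

```text
t: 43.7
ee_pos: [603.0, 3.0, 291.0]
orientation: [-0.328, 3.124, -0.0]
ft_force: [-0.1, -0.0, 0.2]
width: -0.4
finger_force: 0.0
```

Run:
```python
from h import *
d=grab('scene','s4.png'); f=d['frame'].astype(int); C=[600.8,-2.5,12.0]
m=(f.min(2)>140)
best=[]
for th in range(0,100,3):
    t=np.radians(th); n=np.array([np.sin(t),0,np.cos(t)]); u=np.array([-np.cos(t),0,np.sin(t)])
    def lum(off):
        P=[np.array([55,0,45])+r*u+6*n+[0,y,0] for r in np.linspace(15,120,12) for y in list(np.linspace(-100,-60,6))+list(np.linspace(75,100,4))]
        p=proj(d,cw(C,P)).round().astype(int); return m[p[:,1],p[:,0]].mean()
    best.append((round(lum(0),2),th))
print(sorted(best)[-6:])
```

```text
[(np.float64(0.9), 57), (np.float64(0.91), 42), (np.float64(0.91), 45), (np.float64(0.92), 48), (np.float64(0.92), 54), (np.float64(0.93), 51)]
```

The lid is at about 48°, tracking as planned. Continuing down.

move_arm(
  steps=[-7.8,-1.7,-9,0,0,0,-15.6,-3.3,-19,0,0,0,-21.5,-4.6,-30,0,0,0,-27.4,-5.8,-41,0,0,0,-35.2,-7.5,-49,0,0,0,-44,-9.4,-56,0,0,0,-44,-9.4,-56,0,0,0],
)

```text
t: 44.45
ee_pos: [559.3, -6.3, 234.5]
orientation: [0.328, -3.124, -0.0]
ft_force: [-0.5, 0.1, 0.4]
width: -0.2
finger_force: 0.0
```

move_arm(
  steps=[0,0,-2,0,0,0,0,0,-4,0,0,0,0,0,-6,0,0,0,0,0,-6,0,0,0],
)

```text
t: 44.85
ee_pos: [559.6, -6.3, 228.4]
orientation: [-0.328, 3.124, 0.0]
ft_force: [-0.2, -0.1, 0.0]
width: -0.1
finger_force: 0.1
```

move_arm(
  steps=[0,0,-1,0,0,0,0,0,-2,0,0,0,0,0,-3,0,0,0,0,0,-3,0,0,0],
)

```text
t: 45.25
ee_pos: [559.3, -6.3, 225.3]
orientation: [0.328, -3.124, -0.0]
ft_force: [0.7, -0.1, -0.2]
width: -0.1
finger_force: 0.0
```

move_arm(
  steps=[0,0,-1,0,0,0,0,0,-2,0,0,0,0,0,-2,0,0,0],
)

```text
t: 45.55
ee_pos: [559.3, -6.3, 224.4]
orientation: [-0.328, 3.124, -0.0]
ft_force: [-5.8, 1.2, 9.3]
width: -0.4
finger_force: 4.8
```

move_arm(
  steps=[0,0,-1,0,0,0,0,0,-2,0,0,0,0,0,-2,0,0,0],
)

```text
t: 45.85
ee_pos: [559.3, -6.3, 224.1]
orientation: [-0.328, 3.124, -0.001]
ft_force: [-11.9, 1.5, 25.5]
width: 0.0
finger_force: 12.7
```

The lid is shut (tips stopped at z = 51). Now the clamp.

move_arm(
  steps=[0,0,50,0,0,0,0,0,100,0,0,0,1,40,115,0,0,0,2,85,115,0,0,0,3,130,115,0,0,0,3,175,115,0,0,0,3,186,115,0,0,0,3,186,90,0,0,0,3,186,57,0,0,0,3,186,57,0,0,0,3,186,57,0,0,0],
)

```text
t: 46.95
ee_pos: [562.1, 179.3, 278.5]
orientation: [0.327, -3.123, -0.0]
ft_force: [0.1, -0.4, 0.6]
width: 0.0
finger_force: 0.0
```

Run:
```python
from h import *
s=telemetry.read_state(); p=s['ee_pos']; a=np.radians(12); E=np.array([[np.cos(a),np.sin(a)],[-np.sin(a),np.cos(a)]])
print(p,E@(p[:2]-[600.8,-2.5]),s['joint_positions'].round(2))
d=grab('wrist','w17.png'); a=cv2.resize(d['frame'],(600,450)); cv2.imwrite('pics/w17v.png',a)
```

```text
[562.11817161 179.27659922 278.49002859] [-4.30575316e-02  1.85846749e+02] [ 0.09  0.09 -0.15  1.34  0.   -0.12]
```

move_arm(
  steps=[2.5,-11.7,0,0,0,0,5,-23.5,0,0,0,0,7.5,-35.2,0,0,0,0,10,-47,0,0,0,0,12.5,-58.7,0,0,0,0,12.5,-58.7,0,0,0,0],
)

```text
t: 47.6
ee_pos: [575.2, 119.1, 278.3]
orientation: [0.325, -3.125, 0.001]
ft_force: [0.2, -0.1, 1.3]
width: 0.1
finger_force: 0.0
```

move_arm(
  steps=[2.1,-9.8,0,0,0,0,3.7,-17.6,-3,0,0,0,5.4,-25.4,-9,0,0,0,6.6,-31.3,-17,0,0,0,7.9,-37.2,-27,0,0,0,7.9,-37.2,-27,0,0,0],
)

```text
t: 48.2
ee_pos: [582.3, 83.0, 249.2]
orientation: [0.326, -3.122, -0.0]
ft_force: [-0.3, 0.2, -0.4]
width: 0.1
finger_force: 0.0
```

move_arm(
  steps=[1,-5,-4,0,0,0,2.1,-9.8,-8,0,0,0,2.1,-9.8,-10,0,0,0,2.1,-9.8,-10,0,0,0],
)

```text
t: 48.6
ee_pos: [584.8, 73.9, 241.1]
orientation: [0.328, -3.124, -0.0]
ft_force: [-0.4, 0.5, -0.2]
width: 0.2
finger_force: 0.0
```

move_arm(
  steps=[0,0,-1,0,0,0,0,0,-2,0,0,0,0,0,-3,0,0,0,0,0,-3,0,0,0],
)

```text
t: 49.0
ee_pos: [584.9, 74.1, 238.4]
orientation: [-0.328, 3.124, 0.0]
ft_force: [0.4, 0.0, 0.6]
width: -0.5
finger_force: 0.1
```

move_arm(
  steps=[0,0,-1,0,0,0,0,0,-2,0,0,0,0,0,-2,0,0,0],
)

```text
t: 49.3
ee_pos: [584.9, 74.0, 237.3]
orientation: [-0.328, 3.124, -0.0]
ft_force: [-3.0, -1.2, 8.4]
width: -0.2
finger_force: 3.9
```

move_arm(
  steps=[0,0,-1,0,0,0,0,0,-2.5,0,0,0,0,0,-2.5,0,0,0],
)

```text
t: 49.6
ee_pos: [585.0, 74.1, 236.9]
orientation: [-0.328, 3.123, -0.001]
ft_force: [-10.8, -0.1, 24.0]
width: 0.3
finger_force: 12.1
```

move_arm(
  steps=[0,0,5,0,0,0,0,0,50,0,0,0,0,0,100,0,0,0,-40,-5,130,0,0,0,-80,-10,150,0,0,0,-120,-15,150,0,0,0,-150,-60,150,0,0,0,-150,-110,150,0,0,0,-150,-160,150,0,0,0,-150,-210,150,0,0,0,-150,-260,150,0,0,0,-150,-260,150,0,0,0],
)

```text
t: 50.8
ee_pos: [434.3, -190.6, 383.3]
orientation: [0.32, -3.125, 0.001]
ft_force: [0.8, 1.1, -0.8]
width: 0.0
finger_force: 0.0
```

Run:
```python
from h import *
t=grab('top','t5.png'); s=grab('scene','s5.png')
a=cv2.resize(s['frame'][120:280,150:370],(550,400)); b=cv2.resize(t['frame'][120:300,70:440],(550,268))[:200]
b=cv2.resize(t['frame'][130:290,80:330],(550,200+0)) 
cv2.imwrite('pics/fin.png',np.vstack([a,b]))
```

```text
(no output)
```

View pics/fin.png

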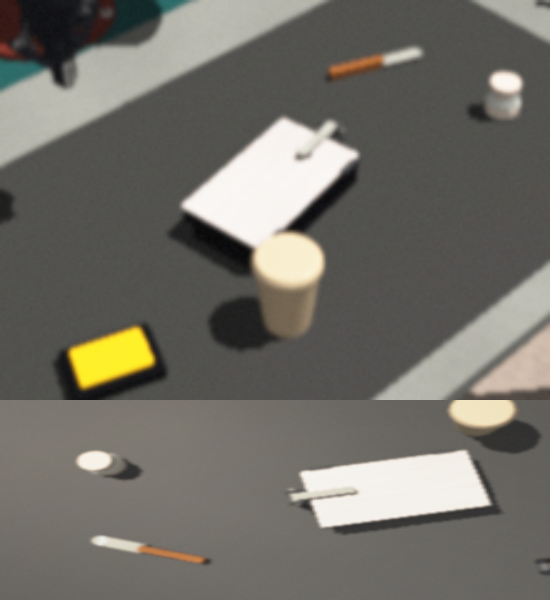

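The final views show the lid shut with the clamp bar across it at (318,140), the spatula lying on the bench at (375,63), and the cup, sponge and jar in place. Handing in.

```bash
python3 -c "
from bench import close_job
print(close_job())"
```

```text
the job is handed in; nothing more can be done
None
```

The job is handed in: the three blocks on the bench sit right down in pockets 1–3 with their stubs in the hinge-side grooves, the lid is shut with the clamp arm right down across it, the spatula is back on the bench, and the cup, sponge dish and jar are where they were.

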